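# Uncap donated battery packs and click them into the charger

### The job

Charge the donated battery packs: pull the white transport cap straight up off each one that wears one, leaving the pack standing on the bench (a cap clings, so do not carry the pack up with it), and put the caps in the wooden crate. Slide each pack, from the open front, along a charger bay of its own, under the side lips and fully home, until the spring catch clicks back out behind its foot. Last of all, when every pack is latched, throw the charger's lever fully over to switch it on; do not disturb the mug, bowl and jar.

Things in the scene. Friction and masses are not known exactly. Their poses are not given: they have to be found in the camera images.
- pack0: Battery pack: grey foot 90 x 64 mm, 12 mm thick, with a black body 76 x 40 mm standing centred on it, 60 mm high overall; 0.4 to 0.6 kg. Origin: centre of the foot's underside; x along its length, z up. Both ends are alike, so it may go in either way round. It may or may not wear a cap.
- pack1: Battery pack: grey foot 90 x 64 mm, 12 mm thick, with a black body 76 x 40 mm standing centred on it, 60 mm high overall; 0.4 to 0.6 kg. Origin: centre of the foot's underside; x along its length, z up. Both ends are alike, so it may go in either way round. It may or may not wear a cap.
- pack2: Battery pack: grey foot 90 x 64 mm, 12 mm thick, with a black body 76 x 40 mm standing centred on it, 60 mm high overall; 0.4 to 0.6 kg. Origin: centre of the foot's underside; x along its length, z up. Both ends are alike, so it may go in either way round. It may or may not wear a cap.
- cap0: White cap over pack0 (may be absent): upside-down box 86 x 50 x 55 mm high, 3 mm walls, rim resting on the pack's foot; on top a grip rib 56 mm long (along x), 14 thick, 30 high. Origin: centre of its open underside, 12 mm above the pack's origin when on. 80 g. Sprung pads inside cling to the pack with 1 to 3 N, less than its weight: pulled straight up, the pack stays; clear after 52 mm.
- cap1: White cap over pack1 (may be absent): upside-down box 86 x 50 x 55 mm high, 3 mm walls, rim resting on the pack's foot; on top a grip rib 56 mm long (along x), 14 thick, 30 high. Origin: centre of its open underside, 12 mm above the pack's origin when on. 80 g. Sprung pads inside cling to the pack with 1 to 3 N, less than its weight: pulled straight up, the pack stays; clear after 52 mm.
- cap2: White cap over pack2 (may be absent): upside-down box 86 x 50 x 55 mm high, 3 mm walls, rim resting on the pack's foot; on top a grip rib 56 mm long (along x), 14 thick, 30 high. Origin: centre of its open underside, 12 mm above the pack's origin when on. 80 g. Sprung pads inside cling to the pack with 1 to 3 N, less than its weight: pulled straight up, the pack stays; clear after 52 mm.
- dock: Fixed charger dock: grey base plate 6 mm thick with three bays 105 mm apart along its y; packs slide in along +x from the front apron (reaching 165 mm before the bay points) to a back stop 40 mm high. Side walls guide the foot, lips overhang it, so a pack cannot be set in from above. Origin: on the bench under the middle bay's point.
- bay0 (a point): Bay at the dock's -y end: where a pack's origin is when home (6 mm over the bench, 1.5 mm play along x). Axes as the dock's; a pack's length lies along x. Walls 68 mm apart; lips, undersides 21 and tops 26 mm over the bench, leave 52 mm for the body. -y wall starts 85 mm before the point, its flare 109 mm; +y wall 44 mm. A pack 130 mm before the point is clear of walls and catch.
- bay1 (a point): Bay at the dock's middle: where a pack's origin is when home (6 mm over the bench, 1.5 mm play along x). Axes as the dock's; a pack's length lies along x. Walls 68 mm apart; lips, undersides 21 and tops 26 mm over the bench, leave 52 mm for the body. -y wall starts 85 mm before the point, its flare 109 mm; +y wall 44 mm. A pack 130 mm before the point is clear of walls and catch.
- bay2 (a point): Bay at the dock's +y end: where a pack's origin is when home (6 mm over the bench, 1.5 mm play along x). Axes as the dock's; a pack's length lies along x. Walls 68 mm apart; lips, undersides 21 and tops 26 mm over the bench, leave 52 mm for the body. -y wall starts 85 mm before the point, its flare 109 mm; +y wall 44 mm. A pack 130 mm before the point is clear of walls and catch.
- catch0 (a joint): Spring catch of bay0 (m): a steel tooth at the +y side of the bay's mouth, its ramp 72 to 47 mm before the bay point. 0 = sprung out, 7 mm into the foot's path; a pack's foot pushes it aside to about 3 to 7 mm (up to 5 N sideways, about 5 N of push on the pack) and it springs back to 0 behind the foot once the pack is home.
- catch1 (a joint): Spring catch of bay1 (m): a steel tooth at the +y side of the bay's mouth, its ramp 72 to 47 mm before the bay point. 0 = sprung out, 7 mm into the foot's path; a pack's foot pushes it aside to about 3 to 7 mm (up to 5 N sideways, about 5 N of push on the pack) and it springs back to 0 behind the foot once the pack is home.
- catch2 (a joint): Spring catch of bay2 (m): a steel tooth at the +y side of the bay's mouth, its ramp 72 to 47 mm before the bay point. 0 = sprung out, 7 mm into the foot's path; a pack's foot pushes it aside to about 3 to 7 mm (up to 5 N sideways, about 5 N of push on the pack) and it springs back to 0 behind the foot once the pack is home.
- power (a joint): Charger's on/off lever (rad): 0 = off, leaning to the dock's -x; 1 = on, leaning to +x; stays where left.
- power_tip (a point): Tip of that lever, which stands at the dock's +y end, 185 mm from the middle bay, 60 mm before the bay points; arm 80 mm long with a black ball 26 mm across, its centre (this point) about 98 mm above the bench at off and on; it swings in the dock's x-z plane and is pushed over by its tip towards the dock's +x.
- crate: Shallow open wooden crate, fixed, 231 x 136 mm, 22 mm high, walls and floor 8 mm. Origin: centre of its underside; x along its length. Holds three caps side by side, each lying across it (cap length along the crate's y).
- mug: Bystander: white ceramic mug 80 mm wide, 90 mm high. Origin: centre of its underside.
- bowl: Bystander: blue ceramic bowl 100 mm wide, 50 mm high. Origin: centre of its underside.
- jar: Bystander: glass jar 70 mm wide, 110 mm high. Origin: centre of its underside.
Not all that is in view belongs to the job. What is shaped like the pack2 but green or orange is not meant.

How it is judged:
On the way, in this order (a step that is already met when the one before it is completed fails the run):
1. every pack is fully home in a bay with its catch sprung back out, every cap in the crate, the lever still off (((x of pack0 in the frame of bay0 between -0.005 and 0.005 m and y of pack0 in the frame of bay0 between -0.006 and 0.006 m and z of pack0 in the frame of bay0 between -0.004 and 0.008 m and value of joint catch0 below 0.0025 m) or (x of pack0 in the frame of bay1 between -0.005 and 0.005 m and y of pack0 in the frame of bay1 between -0.006 and 0.006 m and z of pack0 in the frame of bay1 between -0.004 and 0.008 m and value of joint catch1 below 0.0025 m) or (x of pack0 in the frame of bay2 between -0.005 and 0.005 m and y of pack0 in the frame of bay2 between -0.006 and 0.006 m and z of pack0 in the frame of bay2 between -0.004 and 0.008 m and value of joint catch2 below 0.0025 m)) and ((x of pack1 in the frame of bay0 between -0.005 and 0.005 m and y of pack1 in the frame of bay0 between -0.006 and 0.006 m and z of pack1 in the frame of bay0 between -0.004 and 0.008 m and value of joint catch0 below 0.0025 m) or (x of pack1 in the frame of bay1 between -0.005 and 0.005 m and y of pack1 in the frame of bay1 between -0.006 and 0.006 m and z of pack1 in the frame of bay1 between -0.004 and 0.008 m and value of joint catch1 below 0.0025 m) or (x of pack1 in the frame of bay2 between -0.005 and 0.005 m and y of pack1 in the frame of bay2 between -0.006 and 0.006 m and z of pack1 in the frame of bay2 between -0.004 and 0.008 m and value of joint catch2 below 0.0025 m)) and ((x of pack2 in the frame of bay0 between -0.005 and 0.005 m and y of pack2 in the frame of bay0 between -0.006 and 0.006 m and z of pack2 in the frame of bay0 between -0.004 and 0.008 m and value of joint catch0 below 0.0025 m) or (x of pack2 in the frame of bay1 between -0.005 and 0.005 m and y of pack2 in the frame of bay1 between -0.006 and 0.006 m and z of pack2 in the frame of bay1 between -0.004 and 0.008 m and value of joint catch1 below 0.0025 m) or (x of pack2 in the frame of bay2 between -0.005 and 0.005 m and y of pack2 in the frame of bay2 between -0.006 and 0.006 m and z of pack2 in the frame of bay2 between -0.004 and 0.008 m and value of joint catch2 below 0.0025 m)) and x of cap0 in the frame of crate between -0.105 and 0.105 m and y of cap0 in the frame of crate between -0.06 and 0.06 m and z of each of cap0, cap1, cap2 in the frame of crate below 0.12 m and x of cap1 in the frame of crate between -0.105 and 0.105 m and y of cap1 in the frame of crate between -0.06 and 0.06 m and x of cap2 in the frame of crate between -0.105 and 0.105 m and y of cap2 in the frame of crate between -0.06 and 0.06 m and value of joint power below 0.3 rad), for 0.2 s.
2. the lever is thrown over (value of joint power above 0.75 rad), for 0.2 s.
At the end, for the whole second after the job is handed in: Every pack stands in a bay, within 5 mm along and 6 mm across of the bay's site, level, with the catch back out (under 2.5 mm); every cap lies in the crate; all at rest; the lever is over 0.75 rad, thrown only after all the rest (((x of pack0 in the frame of bay0 between -0.005 and 0.005 m and y of pack0 in the frame of bay0 between -0.006 and 0.006 m and z of pack0 in the frame of bay0 between -0.004 and 0.008 m and value of joint catch0 below 0.0025 m) or (x of pack0 in the frame of bay1 between -0.005 and 0.005 m and y of pack0 in the frame of bay1 between -0.006 and 0.006 m and z of pack0 in the frame of bay1 between -0.004 and 0.008 m and value of joint catch1 below 0.0025 m) or (x of pack0 in the frame of bay2 between -0.005 and 0.005 m and y of pack0 in the frame of bay2 between -0.006 and 0.006 m and z of pack0 in the frame of bay2 between -0.004 and 0.008 m and value of joint catch2 below 0.0025 m)) and ((x of pack1 in the frame of bay0 between -0.005 and 0.005 m and y of pack1 in the frame of bay0 between -0.006 and 0.006 m and z of pack1 in the frame of bay0 between -0.004 and 0.008 m and value of joint catch0 below 0.0025 m) or (x of pack1 in the frame of bay1 between -0.005 and 0.005 m and y of pack1 in the frame of bay1 between -0.006 and 0.006 m and z of pack1 in the frame of bay1 between -0.004 and 0.008 m and value of joint catch1 below 0.0025 m) or (x of pack1 in the frame of bay2 between -0.005 and 0.005 m and y of pack1 in the frame of bay2 between -0.006 and 0.006 m and z of pack1 in the frame of bay2 between -0.004 and 0.008 m and value of joint catch2 below 0.0025 m)) and ((x of pack2 in the frame of bay0 between -0.005 and 0.005 m and y of pack2 in the frame of bay0 between -0.006 and 0.006 m and z of pack2 in the frame of bay0 between -0.004 and 0.008 m and value of joint catch0 below 0.0025 m) or (x of pack2 in the frame of bay1 between -0.005 and 0.005 m and y of pack2 in the frame of bay1 between -0.006 and 0.006 m and z of pack2 in the frame of bay1 between -0.004 and 0.008 m and value of joint catch1 below 0.0025 m) or (x of pack2 in the frame of bay2 between -0.005 and 0.005 m and y of pack2 in the frame of bay2 between -0.006 and 0.006 m and z of pack2 in the frame of bay2 between -0.004 and 0.008 m and value of joint catch2 below 0.0025 m)) and x of cap0 in the frame of crate between -0.105 and 0.105 m and y of cap0 in the frame of crate between -0.06 and 0.06 m and z of each of cap0, cap1, cap2 in the frame of crate below 0.12 m and x of cap1 in the frame of crate between -0.105 and 0.105 m and y of cap1 in the frame of crate between -0.06 and 0.06 m and x of cap2 in the frame of crate between -0.105 and 0.105 m and y of cap2 in the frame of crate between -0.06 and 0.06 m and linear speed of each of pack0, pack1, pack2, cap0, cap1, cap2 below 0.02 m/s and value of joint power above 0.75 rad); the robot touches nothing.
It fails at once if a pack is carried up (over 15 mm) with its cap still on it ((distance between pack0 and cap0 below 0.03 m and height (world z) of cap0 above 0.048 m) or (distance between pack0 and cap0 below 0.045 m and height (world z) of cap0 above 0.063 m) or (distance between pack0 and cap0 below 0.058 m and height (world z) of cap0 above 0.076 m) or (distance between pack1 and cap1 below 0.03 m and height (world z) of cap1 above 0.048 m) or (distance between pack1 and cap1 below 0.045 m and height (world z) of cap1 above 0.063 m) or (distance between pack1 and cap1 below 0.058 m and height (world z) of cap1 above 0.076 m) or (distance between pack2 and cap2 below 0.03 m and height (world z) of cap2 above 0.048 m) or (distance between pack2 and cap2 below 0.045 m and height (world z) of cap2 above 0.063 m) or (distance between pack2 and cap2 below 0.058 m and height (world z) of cap2 above 0.076 m)).
It fails at once if the lever is thrown before every pack is latched (value of joint power above 0.5 rad and not (((x of pack0 in the frame of bay0 between -0.005 and 0.005 m and y of pack0 in the frame of bay0 between -0.006 and 0.006 m and z of pack0 in the frame of bay0 between -0.004 and 0.008 m and value of joint catch0 below 0.0025 m) or (x of pack0 in the frame of bay1 between -0.005 and 0.005 m and y of pack0 in the frame of bay1 between -0.006 and 0.006 m and z of pack0 in the frame of bay1 between -0.004 and 0.008 m and value of joint catch1 below 0.0025 m) or (x of pack0 in the frame of bay2 between -0.005 and 0.005 m and y of pack0 in the frame of bay2 between -0.006 and 0.006 m and z of pack0 in the frame of bay2 between -0.004 and 0.008 m and value of joint catch2 below 0.0025 m)) and ((x of pack1 in the frame of bay0 between -0.005 and 0.005 m and y of pack1 in the frame of bay0 between -0.006 and 0.006 m and z of pack1 in the frame of bay0 between -0.004 and 0.008 m and value of joint catch0 below 0.0025 m) or (x of pack1 in the frame of bay1 between -0.005 and 0.005 m and y of pack1 in the frame of bay1 between -0.006 and 0.006 m and z of pack1 in the frame of bay1 between -0.004 and 0.008 m and value of joint catch1 below 0.0025 m) or (x of pack1 in the frame of bay2 between -0.005 and 0.005 m and y of pack1 in the frame of bay2 between -0.006 and 0.006 m and z of pack1 in the frame of bay2 between -0.004 and 0.008 m and value of joint catch2 below 0.0025 m)) and ((x of pack2 in the frame of bay0 between -0.005 and 0.005 m and y of pack2 in the frame of bay0 between -0.006 and 0.006 m and z of pack2 in the frame of bay0 between -0.004 and 0.008 m and value of joint catch0 below 0.0025 m) or (x of pack2 in the frame of bay1 between -0.005 and 0.005 m and y of pack2 in the frame of bay1 between -0.006 and 0.006 m and z of pack2 in the frame of bay1 between -0.004 and 0.008 m and value of joint catch1 below 0.0025 m) or (x of pack2 in the frame of bay2 between -0.005 and 0.005 m and y of pack2 in the frame of bay2 between -0.006 and 0.006 m and z of pack2 in the frame of bay2 between -0.004 and 0.008 m and value of joint catch2 below 0.0025 m)))).
It fails at once if the mug, bowl or jar is disturbed (moved over 30 mm) (distance of any of mug, bowl, jar from where it was at the start of the episode above 0.03 m).
Of cap0, cap1, cap2 only 2 to 3 are there at a start; the rules pass over those that are not, and their reading is None.
At some moment in a run one of pack0, pack1, pack2 may be knocked a few centimetres aside while the robot is not near it.
It also fails if it takes over 210 s, if anything falls off the work surface, if the arm or the gripper's body presses on something with over 40 N, if the wrist force passes 120 N, or if a joint passes its speed limit or range.

### The arm

A 6-joint arm with a two-finger parallel gripper is mounted at the origin on the work surface. World frame = base frame: x ahead of the robot, y to its left, z up, the work surface at z = 0. Lengths are in m, angles in rad, forces in N, time in s.
With the tool pointing down it reaches from about 0.3 to 0.875 m from the base axis. Payload 6.4 kg.
Tool frame: the origin (TCP) lies on the centre line of the jaws, within the pads' length; the fingertips stand 25 mm ahead of it and the grasp point (between the pads) lies 6 mm ahead of it (ctrl.tip_reach is the distance from the TCP to the fingertips, in m); z points along the fingers, y is the line along which they close (so a half turn about z gives the same grasp; the last joint's range is limited). The gripper opens to 85 mm and grips with 20 to 120 N. Pads are 22 mm wide; open, the fingers measure 114 mm over their backs; the gripper's body (76 mm by 85 mm) begins 54 mm behind the grasp point. The pads swing forward as they close: fully open they stand 13 mm farther back than shut.
Start: joints at [0.91, 0.181, 1.607, -0, 1.354, -0.206], TCP at [0.253, 0.517, 0.256] pointing down, gripper open.
Joint ranges: [-2.99, 2.99], [-0.89, 2.07], [0.3, 2.58], [-1.14, 4.28], [0, 2.63], [-3.12, 3.12]. Speed limits (rad/s): [2.57, 2.57, 3.01, 3.14, 3.14, 3.14].

### API

Orientations are given as a unit quaternion [w, x, y, z].
In Python, from bench import ctrl gives the robot as it stands.
- The arm moves only by the tool servo_tool, never from a script. Its argument "motion" is a list that holds one entry, the list of rows, each a list of 5 numbers: the shift along the tool's x, y, z in cm, then the turn about the tool's z in degrees, then the closure, from -1 (fully open) to 1 (shut). In form: [[[dx, dy, dz, twist, claw], ...]]. A call has 1 to 5 rows; each row is the pose to reach, as a shift and turn from the pose commanded when the call began, along the tool's axes at that moment; what a row does not reach only later rows make up. A row lasts 1/10 s, in which the tool goes at most 50 mm and 8.59 degrees, less where a joint would pass 70% of its speed; a pose out of reach is approached as far as the arm can. A call with a gripper value outside its range is refused whole. The fingers move at their own pace and stop on an object; the grip force is fixed at half the most. Time passes only in rows, so rows that repeat a pose let the fingers close. It gives the time, the measured TCP pose, the force, the opening and the grip force at its end, in the units of the state.
- ctrl.get_obs(): the state, without advancing time (a new reading comes with each control period).
- ctrl.camera(name): name is "scene" or "top" or "wrist"; returns a dict with "pixels" (420x560x3 uint8, red, green, blue), "depth" (420x560 float32, m along the optical axis (not along the pixel's ray), 0 where there is no reading), "fx", "fy", "cx", "cy" (pixels), "R" (3x3) and "t" (3): a world point X has camera coordinates R X + t; the wrist camera has in their place "hand_eye" (4x4, takes a point from camera to tool coordinates, whose origin is the TCP and whose axes are the flange's). Camera axes: x right, y down, z forward; pixel columns grow to the right and rows downward; lengths in m; the calibration is good to about 2 mm. A picture is of the moment at which its call begins: read the wrist's pose just before it.
- ctrl.hand_in(): hands the job in; it is judged then, once.
The state is a dict: "time_s": time; "q": joint angles; "dq": joint speeds; "joint_efforts": joint torques, N m; "eef_pos": TCP position; "eef_rot": TCP orientation; "wrist_force": force on the tool from outside, world axes, zero at the start; "torque": the same for the moment, N m; "opening": opening from 0.0 (shut) to 1.0 (fully open); "grasp_force": force on a finger pad.
Only numpy, scipy, OpenCV 4.12 (cv2) and the standard library are available. Lean on these libraries where they do the work, as an engineer would, in place of code of your own. Each camera call takes 0.05 s, during which the arm holds its last target. There are 200 camera calls.

## Working session

There is one attempt and no reset: what is moved stays moved. The work goes in short steps, Python scripts to look and compute and a tool call to move; the robot and the scene stay as the last step left them, time stands still between calls to the robot, and variables do not carry over. Pictures are saved under pics/ and viewed, at most 14 in all, crops included, and the job is handed in when it is done.

Besides the shell and the picture viewer there is one more tool, called after "Emit:" as name(argument=value, ...), one argument or row to a line, values as JSON. servo_tool: Moves the arm, as the interface text tells. Its arguments: {"type":"object","properties":{"motion":{"type":"array"}},"required":["motion"]}

```bash
mkdir -p pics
cat > h.py <<'E'
import numpy as np, cv2
from bench import ctrl
def save(name,fn):
    c=ctrl.camera(name); cv2.imwrite('pics/'+fn,c['pixels'][:,:,::-1]); np.savez('pics/'+fn+'.npz',**{k:v for k,v in c.items()}); return c
def pts(c):
    d=c['depth']; v,u=np.mgrid[:d.shape[0],:d.shape[1]]
    P=np.stack([(u-c['cx'])/c['fx']*d,(v-c['cy'])/c['fy']*d,d],-1)
    return (P-c['t'])@c['R']   # R^T (P-t)
E
python3 - <<'E'
from h import *
o=ctrl.get_obs(); print(o['time_s'],o['eef_pos'],o['eef_rot'],o['opening'],ctrl.tip_reach)
for n in('top','scene'):
    c=save(n,n+'0.png'); print(n,c['fx'],-c['R'].T@c['t'],c['R'].round(2).tolist(), (c['depth']>0).mean())
E
```

```text
0.0 [0.25226761 0.51614955 0.25540388] [-3.47785145e-04  2.25439559e-01  9.74256786e-01 -7.74297622e-04] 1.0044673312788297 0.025
top 458.6139573509704 [ 0.28999064 -0.02210067  1.36403112] [[0.02, -1.0, 0.0], [-0.97, -0.02, -0.22], [0.22, 0.0, -0.98]] 0.9962585034013606
scene 444.824115654684 [ 1.09970566 -0.61862514  0.91661314] [[0.74, 0.68, 0.01], [0.49, -0.52, -0.7], [-0.47, 0.52, -0.71]] 0.9959183673469387
```

View pics/top0.png

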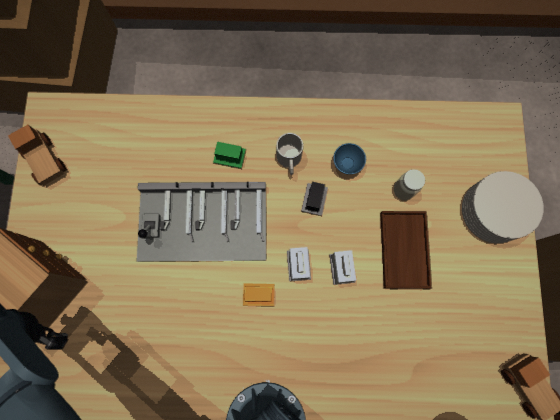

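View pics/scene0.png

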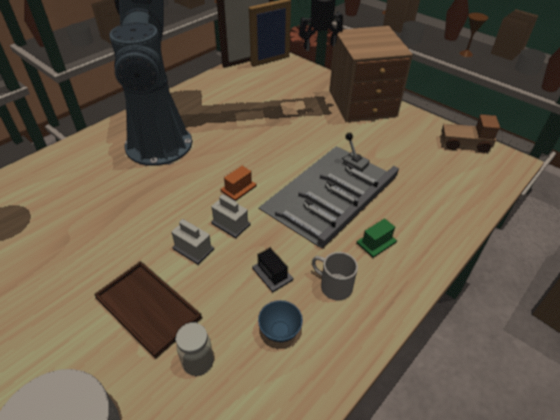

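Top view: dock spans (138–266, 182–262), with its back stop at the top (+x) and the lever ball at (143,233). The capped packs are at (299,263) and (343,267). The bare pack with a black body is at (314,198). The green (229,154) and orange (259,295) ones are decoys, since packs have black bodies on grey feet or white caps. The crate is at (405,250), mug (289,150), bowl (349,159) and jar (411,184). The scene view agrees.

```bash
cat >> h.py <<'E'
def rect(XY):
    (cx,cy),(w,h),a=cv2.minAreaRect((XY*1000).astype(np.float32))
    if w<h: a+=90
    a=(a+90)%180-90
    return (round(cx,1),round(cy,1)),(round(max(w,h),1),round(min(w,h),1)),round(a,1)
def load(fn): return dict(np.load('pics/'+fn+'.npz'))
def region(c,u0,u1,v0,v1,zlo,zhi):
    P=pts(c)[v0:v1,u0:u1].reshape(-1,3); P=P[(P[:,2]>zlo)&(P[:,2]<zhi)]
    return P
E
python3 - <<'E'
from h import *
c=load('top0.png')
P=pts(c); print('bench z',np.median(P[300:330,300:400,2]),'plate',P[250:256,180:240,2].mean())
for n,b,lo,hi in [('capA rib',(280,318,240,290),.085,.12),('capA',(280,318,240,290),.055,.12),('capB rib',(326,364,245,290),.085,.12),('capB',(326,364,245,290),.055,.12),('body',(298,332,175,220),.045,.075),('foot',(298,332,175,220),.006,.075),
 ('stop',(130,272,175,195),.03,.05),('dockall',(130,272,175,270),.004,.03),('lever',(130,165,205,245),.085,.13),('crate',(375,436,205,295),.012,.04),('mug',(270,305,130,180),.03,.12),('bowl',(330,370,140,178),.02,.08),('jar',(395,430,165,203),.06,.15)]:
    Q=region(c,*b,lo,hi); print(n,len(Q),rect(Q[:,:2]) , Q[:,2].max().round(3))
a=c['pixels'][165:310,130:440]; cv2.imwrite('pics/crop0.png',cv2.resize(a[:,:,::-1],None,fx=2.55,fy=2.55,interpolation=cv2.INTER_CUBIC))
E
```

```text
bench z -0.00020684227936084877 plate 0.01735470781166815
capA rib 107 ((440.1, -85.3), (53.1, 14.3), 4.6) 0.103
capA 548 ((440.7, -85.5), (86.2, 50.2), 5.6) 0.103
capB rib 118 ((433.9, -214.1), (56.0, 15.1), 6.6) 0.105
capB 560 ((434.0, -214.1), (86.5, 50.9), 7.6) 0.105
body 355 ((641.3, -131.0), (77.4, 40.0), -11.8) 0.067
foot 659 ((648.8, -135.3), (134.9, 94.1), -2.9) 0.067
stop 948 ((662.3, 210.5), (381.9, 37.3), -88.7) 0.05
dockall 7078 ((566.2, 217.5), (436.8, 290.6), -88.7) 0.03
lever 69 ((507.1, 355.7), (23.7, 22.1), -42.5) 0.116
crate 981 ((493.8, -402.0), (230.2, 137.9), 1.5) 0.029
mug 485 ((771.6, -58.4), (105.3, 78.0), 36.4) 0.097
bowl 459 ((761.9, -233.5), (98.4, 95.5), 0.2) 0.056
jar 540 ((678.5, -405.2), (66.4, 65.0), 3.9) 0.119
```

View pics/crop0.png

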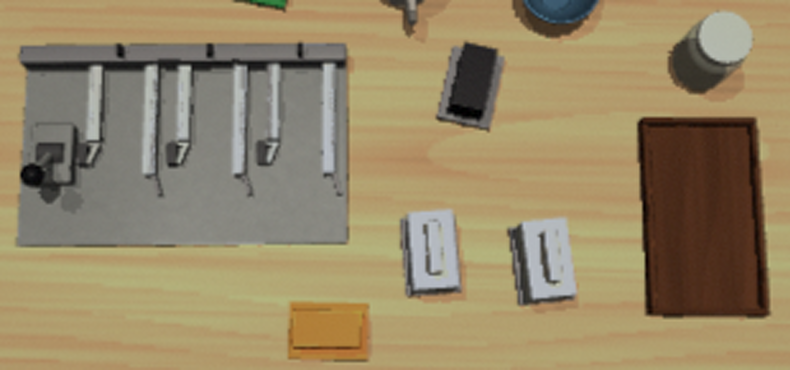

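The crop confirms that A (432,250 in the crop) and B (545,258) are white-capped. C (470,82) has a bare black body. The three bays open downward (-x). Next I go over the dock for a close wrist measurement.

Emit:
servo_tool(
  motion=[
    [[-4, -2, -1, -8, -1], [-8, -4, -3, -16, -1], [-12, -6, -5, -24, -1], [-16, -8, -8, -26, -1], [-20, -10, -10, -26, -1]],
  ],
)

```text
time_s: 0.6
eef_pos: [0.3865, 0.3408, 0.3556]
eef_rot: [0.0, -0.0, 1.0, 0.0]
wrist_force: [0.5, 0.9, 0.7]
opening: 0.997
grasp_force: 0.0
```

```bash
cat >> h.py <<'E'
from scipy.spatial.transform import Rotation as Rt
def pose(o=None):
    o=o or ctrl.get_obs(); w,x,y,z=o['eef_rot']; T=np.eye(4); T[:3,:3]=Rt.from_quat([x,y,z,w]).as_matrix(); T[:3,3]=o['eef_pos']; return T
def go(p,yaw=None):
    """shift (cm, tool axes) and twist(deg) to TCP p with tool y at world angle yaw+90 (mod 180)"""
    T=pose(); d=T[:3,:3].T@(np.array(p)-T[:3,3])*100
    a=np.degrees(np.arctan2(T[1,1],T[0,1])); s='pos %s yaw %.1f'%(T[:3,3].round(4),a-90)
    if yaw is not None:
        t=(yaw+90-a+90)%180-90; s+=' twist %.1f'%(-t)
    print(s,'shift',d.round(2),'tilt',(T[:3,2]).round(3))
def wrist(fn):
    T=pose(); c=save('wrist',fn); M=T@c['hand_eye']; c['R']=M[:3,:3].T; c['t']=-M[:3,:3].T@M[:3,3]
    np.savez('pics/'+fn+'.npz',**c); return c
E
python3 - <<'E'
from h import *
o=ctrl.get_obs(); print(o['time_s'],o['q'])
c=ctrl.camera('wrist'); print(c['hand_eye'].round(3).tolist(),c['fx']); go([.45,.18,.38],0)
E
```

```text
0.6 [ 4.91990171e-01 -2.29279868e-02  1.62576726e+00  1.56563291e-04
  1.53814356e+00 -1.07972955e+00]
[[-0.0, -0.945, -0.326, 0.085], [1.0, 0.0, -0.001, 0.0], [0.001, -0.326, 0.945, -0.118], [0.0, 0.0, 0.0, 1.0]] 330.3636859457794
pos [0.3917 0.3366 0.3593] yaw -0.3 twist -0.3 shift [ -5.92 -15.63  -2.01] tilt [ 0.008 -0.001 -1.   ]
```

Emit:
servo_tool(
  motion=[
    [[-1.5, -4, 1.5, 0, -1], [-3, -8, 3, 0, -1], [-5, -12, 5, 0, -1], [-6, -16.5, 6, 0, -1], [-6, -16.5, 6, 0, -1]],
  ],
)

```text
time_s: 1.15
eef_pos: [0.4458, 0.1725, 0.292]
eef_rot: [-0.002, 0.004, 1.0, -0.001]
wrist_force: [-0.8, 0.8, 0.6]
opening: 0.998
grasp_force: 0.0
```

Run:
```python
from h import *
go([.45,.17,.3],0); c=wrist('w1.png'); P=pts(c); print(P[200,280],P[20,280],P[400,280])
```

```text
pos [0.4458 0.1725 0.292 ] yaw -0.4 twist -0.4 shift [-0.42 -0.25 -0.8 ] tilt [-0.004 -0.002 -1.   ]
[0.48389497 0.17307891 0.00753459] [0.28028539 0.17433323 0.00135918] [0.43522242 0.17332532 0.34583209]
```

View pics/w1.png

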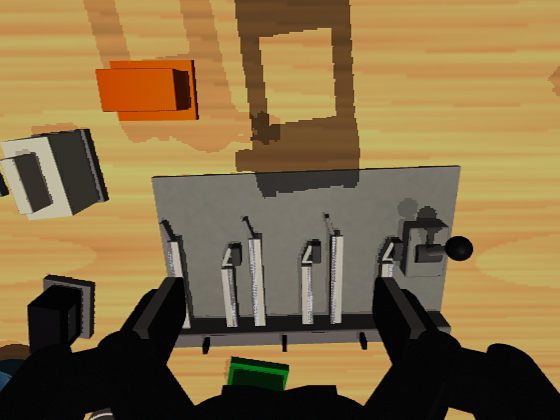

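Run:
```python
from h import *
c=load('w1.png'); P=pts(c); z=P[...,2]; px=c['pixels'].astype(int); sat=px.max(2)-px.min(2)
# plate front & side edges
m=((z>.003)&(z<.011)&(sat<22)).astype(np.uint8); m[330:]=0; m[:, :140]=0
n,l,s,_=cv2.connectedComponentsWithStats(m); k=1+s[1:,4].argmax(); print(s[k])
Q=P[l==k]
E=np.array([P[np.where(l[:,u]==k)[0].min(),u,:2] for u in range(165,450,3) if (l[:,u]==k).any()])
f=np.polyfit(E[:,1],E[:,0],1); r=E[:,0]-np.polyval(f,E[:,1]); g=abs(r)<.003; f=np.polyfit(E[g,1],E[g,0],1)
print('front edge x at y=.17',np.polyval(f,.17),'yaw',np.degrees(np.arctan(-f[0])),g.sum())
for side in('min','max'):
    E=np.array([P[v,getattr(np.where(l[v]==k)[0],side)(),:2] for v in range(180,225,3)]); f=np.polyfit(E[:,0],E[:,1],1); print(side,'y at x=.43',np.polyval(f,.43),np.degrees(np.arctan(f[0])))
# lips
m=((z>.019)&(z<.033)&(px.min(2)>110)).astype(np.uint8); m[325:]=0
n,l,s,_=cv2.connectedComponentsWithStats(m)
for k in range(1,n):
    if s[k,4]>100:
        Q=P[l==k]; print(s[k],rect(Q[:,:2]),'z',np.median(Q[:,2]).round(4),'x',(Q[:,0].min()*1000).round(1),(Q[:,0].max()*1000).round(1))
m=((z>.034)&(z<.046)); m[:300]=0; m[350:]=0;m[:,:160]=0; m[:,450:]=0
Q=P[m]; print('stop',rect(Q[:,:2]))
m=(px.max(2)<45)&(z>.07)&(z<.13);m[:,:430]=0;m[:220]=0;m[275:]=0
Q=P[m]; print('ball',len(Q),Q.mean(0),rect(Q[:,:2]),Q[:,2].max())
# green/orange & packs too
for nme,b,lo,hi in [('capA',(0,110,120,230),.055,.075),('capArib',(0,110,120,230),.09,.12)]:
    Q=region(c,*b,lo,hi); print(nme,len(Q), rect(Q[:,:2]))
```

```text
[  152   166   308   155 30484]
front edge x at y=.17 0.4485681135675497 yaw 1.745575416593596 95
min y at x=.43 0.012676837804890546 2.1597932874793506
max y at x=.43 0.3931253713848011 2.4596143994446438
[331 237  12  87 782] ((592.2, 246.6), (131.0, 13.9), 1.8) z 0.0265 x 526.7 657.8
[249 239  16  86 870] ((594.1, 141.4), (129.9, 14.2), 1.7) z 0.0266 x 529.0 658.8
[168 242  15  35 316] ((557.9, 35.5), (50.4, 14.6), -0.4) z 0.0268 x 532.7 583.2
[382 264  11  13 136] ((574.6, 312.2), (18.3, 13.9), 2.2) z 0.0267 x 565.3 583.9
[301 267  12  57 539] ((613.8, 208.0), (90.3, 13.8), 2.6) z 0.0266 x 568.6 658.6
[221 269  16  56 469] ((614.9, 102.8), (86.8, 13.9), 1.5) z 0.0267 x 571.4 658.4
stop ((668.9, 212.6), (378.2, 23.5), -88.2)
ball 559 [0.50641507 0.35309369 0.10487759] ((507.8, 354.4), (26.3, 21.3), -46.5) 0.1131355850991261
capA 2996 ((441.6, -85.2), (86.3, 52.4), 5.9)
capArib 1100 ((441.5, -85.0), (56.2, 16.3), 5.6)
```

Dock fit: yaw 1.8°, bay1 at (0.613, 0.175), lips 52 mm apart and pitch 105, all matching the spec. Cap A is at (0.4415, -0.085) with yaw 5.7°, and both views agree. I grasp its rib first.

Emit:
servo_tool(
  motion=[
    [[0, -4, 1, 0, -1], [0, -9, 3, -2, -1], [0.1, -14, 5, -4, -1], [0.2, -19, 7, -6, -1], [0.2, -23.5, 9, -6, -1]],
  ],
)

```text
time_s: 1.7
eef_pos: [0.4438, -0.0484, 0.2088]
eef_rot: [0.001, -0.053, 0.999, -0.0]
wrist_force: [1.4, -0.3, -0.3]
opening: 1.0
grasp_force: 0.0
```

Emit:
servo_tool(
  motion=[
    [[0, -2, 2, 0, -1], [0, -2.2, 4, 0, -1], [0, -2.2, 4, 0, -1]],
  ],
)

```text
time_s: 2.0
eef_pos: [0.4444, -0.0689, 0.1665]
eef_rot: [-0.002, -0.052, 0.999, 0.001]
wrist_force: [-0.1, -0.1, -0.3]
opening: 0.998
grasp_force: 0.0
```

Run:
```python
from h import *
go([.4415,-.085,.098],5.7)
c=load('top0.png')
```

```text
pos [ 0.4444 -0.0689  0.1665] yaw 5.9 twist 0.2 shift [ 0.43 -1.59  6.84] tilt [-0.005  0.002 -1.   ]
```

Emit:
servo_tool(
  motion=[
    [[0.4, -1.6, 0, 0, -1], [0.4, -1.6, 2, 0, -1], [0.4, -1.6, 4.5, 0, -1], [0.4, -1.6, 6.7, 0, -1], [0.4, -1.6, 6.7, 0, -1]],
  ],
)

```text
time_s: 2.5
eef_pos: [0.4423, -0.0842, 0.1003]
eef_rot: [-0.002, -0.053, 0.999, 0.001]
wrist_force: [-0.3, 0.8, -0.2]
opening: 1.003
grasp_force: 0.0
```

Emit:
servo_tool(
  motion=[
    [[0, 0, 0, 0, 0.5], [0, 0, 0, 0, 1], [0, 0, 0, 0, 1], [0, 0, 0, 0, 1], [0, 0, 0, 0, 1]],
  ],
)

```text
time_s: 3.0
eef_pos: [0.4439, -0.0864, 0.1024]
eef_rot: [0.001, -0.052, 0.999, -0.0]
wrist_force: [0.3, -1.0, 4.4]
opening: 0.142
grasp_force: 55.0
```

Emit:
servo_tool(
  motion=[
    [[0, 0, 0, 0, 1], [0, 0, 0, 0, 1], [0, 0, 0, 0, 1]],
  ],
)

```text
time_s: 3.3
eef_pos: [0.4439, -0.0864, 0.1023]
eef_rot: [0.0, -0.052, 0.999, -0.0]
wrist_force: [0.1, 1.7, 6.5]
opening: 0.15
grasp_force: 59.8
```

Emit:
servo_tool(
  motion=[
    [[0, 0, -0.5, 0, 1], [0, 0, -1.2, 0, 1], [0, 0, -2, 0, 1], [0, 0, -3, 0, 1], [0, 0, -4, 0, 1]],
  ],
)

```text
time_s: 3.8
eef_pos: [0.4436, -0.0864, 0.1428]
eef_rot: [0.0, -0.052, 0.999, -0.0]
wrist_force: [0.4, 0.4, -0.7]
opening: 0.152
grasp_force: 58.9
```

Emit:
servo_tool(
  motion=[
    [[0, 0, -1, 0, 1], [0, 0, -2, 0, 1], [0, 0, -4, 0, 1], [0, 0, -8, 0, 1], [0, 0, -11, 0, 1]],
  ],
)

```text
time_s: 4.3
eef_pos: [0.4436, -0.0864, 0.2542]
eef_rot: [0.001, -0.052, 0.999, -0.0]
wrist_force: [0.0, -1.0, -0.6]
opening: 0.151
grasp_force: 58.9
```

Run:
```python
from h import *
o=ctrl.get_obs(); print(o['opening'],o['wrist_force']); go([.545,-.401,.25],-88.5)
c=wrist('w2.png'); P=pts(c); z=P[...,2]
c2=save('top','top1.png'); P=pts(c2)
for nm,b,lo,hi in [('A body',(280,318,240,290),.045,.075),('cap held',(270,330,225,290),.1,.3)]:
    Q=region(c2,*b,lo,hi); print(nm,len(Q),rect(Q[:,:2]) if len(Q) else 0,Q[:,2].max() if len(Q) else 0)
```

```text
0.1506243933272732 [ 0.01142925 -0.97134222 -0.55583254]
pos [ 0.4436 -0.0864  0.2542] yaw 5.9 twist -85.6 shift [ -6.83 -32.34   0.45] tilt [ 0.001 -0.001 -1.   ]
A body 60 ((419.9, -75.2), (64.3, 31.1), 43.8) 0.06646828603789154
cap held 276 ((415.9, -78.2), (79.9, 39.1), 74.9) 0.2989929812741248
```

View pics/w2.png

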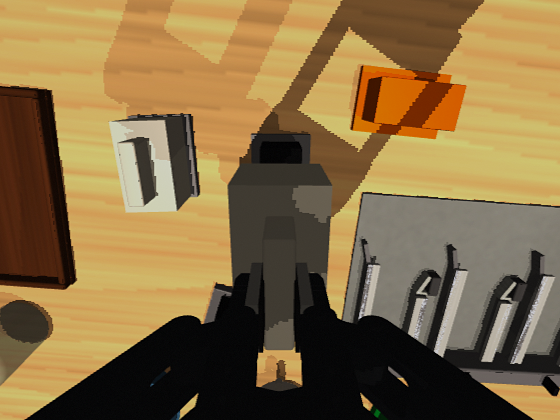

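The cap is off: it is held in the centre of the view, and pack A stays on the bench at (280,150). Carrying the cap to the crate.

Emit:
servo_tool(
  motion=[
    [[-1, -4.8, 0, 8.4, 1], [-2, -9.6, 0, 16.8, 1], [-3.1, -14.4, 0, 25.2, 1], [-4.1, -19.2, 0, 33.6, 1], [-5.2, -24, 0, 42, 1]],
  ],
)

```text
time_s: 4.9
eef_pos: [0.52, -0.3213, 0.2511]
eef_rot: [-0.001, 0.312, 0.95, 0.0]
wrist_force: [0.8, -0.0, 0.6]
opening: 0.148
grasp_force: 59.0
```

Emit:
servo_tool(
  motion=[
    [[-3, -2.3, 0, 8.4, 1], [-6.5, -4.8, 0, 16.8, 1], [-6.5, -4.8, 0, 25.2, 1], [-6.5, -4.8, 0, 33.6, 1], [-6.5, -4.8, 0, 42, 1]],
  ],
)

```text
time_s: 5.4
eef_pos: [0.5438, -0.3969, 0.2503]
eef_rot: [-0.001, 0.632, 0.775, 0.0]
wrist_force: [-0.9, 0.2, -0.7]
opening: 0.145
grasp_force: 59.0
```

Emit:
servo_tool(
  motion=[
    [[0, 0, 2, 8.4, 1], [0, 0, 4, 10.4, 1], [0, 0, 6, 10.4, 1], [0, 0, 6, 10.4, 1]],
  ],
)

```text
time_s: 5.8
eef_pos: [0.5425, -0.3949, 0.1873]
eef_rot: [-0.004, 0.698, 0.717, 0.0]
wrist_force: [-0.7, -0.9, -0.8]
opening: 0.15
grasp_force: 59.0
```

Run:
```python
from h import *
go([.544,-.401,.099],-88.5)
```

```text
pos [ 0.5425 -0.3949  0.1873] yaw -88.5 twist 0.0 shift [-0.67  0.18  8.83] tilt [-0.006  0.006 -1.   ]
```

Emit:
servo_tool(
  motion=[
    [[-0.4, 0.1, 2.5, 0, 1], [-0.6, 0.2, 5, 0, 1], [-0.6, 0.2, 7.5, 0, 1], [-0.6, 0.2, 8.8, 0, 1], [-0.6, 0.2, 8.8, 0, 1]],
  ],
)

```text
time_s: 6.3
eef_pos: [0.5455, -0.4016, 0.1018]
eef_rot: [-0.002, 0.697, 0.717, 0.0]
wrist_force: [-0.6, 1.3, -0.1]
opening: 0.147
grasp_force: 59.0
```

Emit:
servo_tool(
  motion=[
    [[0, 0, 0, 0, 0.5], [0, 0, 0, 0, 0], [0, 0, 0, 0, -0.5], [0, 0, 0, 0, -0.5]],
  ],
)

```text
time_s: 6.7
eef_pos: [0.547, -0.4031, 0.105]
eef_rot: [0.001, 0.698, 0.717, -0.0]
wrist_force: [-0.6, 0.6, 0.4]
opening: 0.745
grasp_force: 0.0
```

Emit:
servo_tool(
  motion=[
    [[0, 0, -2, 0, -1], [0, 0, -6, 0, -1], [0, 0, -10, 0, -1], [0, 0, -13, 0, -1], [0, 0, -15, 0, -1]],
  ],
)

```text
time_s: 7.2
eef_pos: [0.5473, -0.4034, 0.2579]
eef_rot: [0.002, 0.697, 0.717, -0.0]
wrist_force: [0.3, -0.3, 0.1]
opening: 0.997
grasp_force: 0.0
```

Run:
```python
from h import *
c=wrist('w3.png'); P=pts(c);z=P[...,2]
m=((z>.058)&(z<.12)&(c['pixels'].min(2)>60)).astype(np.uint8); n,l,s,ce=cv2.connectedComponentsWithStats(m)
for k in range(1,n):
    if s[k,4]>150:
        Q=P[l==k]; print(s[k],rect(Q[:,:2]),Q[:,2].max())
go([.434,-.214,.2],7.3); print(ctrl.get_obs()['q'])
```

```text
[ 250  140   54   86 4087] ((545.8, -400.1), (86.2, 49.7), -87.9) 0.09601996966490421
[ 384  160   88   84 4549] ((678.5, -406.8), (64.8, 64.6), 16.2) 0.11294601935170703
[ 264  355  125   51 3406] ((605.3, -608.5), (127.3, 65.4), -11.3) 0.09503920074388125
pos [ 0.5482 -0.4042  0.2612] yaw -88.4 twist 84.3 shift [ 19.37 -10.93   5.91] tilt [ 0.006 -0.007 -1.   ]
[-8.09217836e-01  4.03610340e-01  1.31698918e+00 -3.78867131e-05
  1.41163519e+00 -8.36295071e-01]
```

View pics/w3.png

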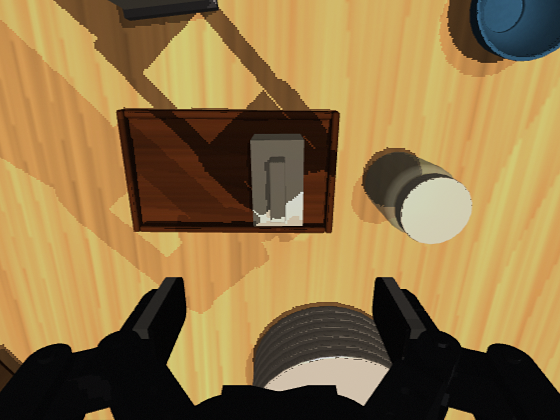

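Cap A lies in the crate's right half, around (277,180) in this view, upright. Now cap B.

Emit:
servo_tool(
  motion=[
    [[3.8, -2.2, 0, 8.5, -1], [7.7, -4.4, 0, 17, -1], [11.6, -6.6, 0, 25.5, -1], [15.5, -8.8, 0, 34, -1], [19.4, -10.9, 0, 42.4, -1]],
  ],
)

```text
time_s: 7.75
eef_pos: [0.431, -0.21, 0.2531]
eef_rot: [-0.0, 0.911, 0.413, -0.0]
wrist_force: [0.6, 0.1, 0.9]
opening: 1.002
grasp_force: 0.0
```

Emit:
servo_tool(
  motion=[
    [[0, 0, 2, 8.5, -1], [0, 0, 4, 17, -1], [0, 0, 6, 25.5, -1], [0, 0, 7, 34, -1], [0, 0, 8, 42, -1]],
  ],
)

```text
time_s: 8.25
eef_pos: [0.4319, -0.2112, 0.1726]
eef_rot: [-0.0, 0.998, 0.059, -0.0]
wrist_force: [-0.6, -0.2, 0.3]
opening: 1.003
grasp_force: 0.0
```

Run:
```python
from h import *
c=wrist('w4.png'); P=pts(c);z=P[...,2]
m=((z>.055)&(z<.12)&(c['pixels'].min(2)>60)).astype(np.uint8); n,l,s,ce=cv2.connectedComponentsWithStats(m)
for k in range(1,n):
    if s[k,4]>150:
        Q=P[l==k]; print(s[k],rect(Q[:,:2]),Q[:,2].max())
go([.434,-.214,.099],7.3)
```

```text
[ 514   37   46   88 2612] ((544.9, -371.4), (50.2, 31.1), 2.6) 0.06680337124605207
[ 246  157   74   90 5173] ((448.6, -211.9), (58.9, 50.0), 7.6) 0.09985460596490213
pos [ 0.4312 -0.2107  0.1712] yaw -173.6 twist -0.9 shift [0.26 0.38 7.21] tilt [-0.002  0.002 -1.   ]
```

Emit:
servo_tool(
  motion=[
    [[0.2, 0.3, 1.5, -1, -1], [0.3, 0.3, 3.5, -1, -1], [0.3, 0.3, 5.5, -1, -1], [0.3, 0.3, 7.2, -1, -1], [0.3, 0.3, 7.2, -1, -1]],
  ],
)

```text
time_s: 8.8
eef_pos: [0.4341, -0.213, 0.0996]
eef_rot: [-0.002, 0.997, 0.072, -0.002]
wrist_force: [-0.3, 0.8, 0.3]
opening: 1.001
grasp_force: 0.0
```

Emit:
servo_tool(
  motion=[
    [[0, 0, 0, 0, 0.5], [0, 0, 0, 0, 1], [0, 0, 0, 0, 1], [0, 0, 0, 0, 1], [0, 0, 0, 0, 1]],
  ],
)

```text
time_s: 9.3
eef_pos: [0.4359, -0.2144, 0.1023]
eef_rot: [0.0, 0.997, 0.071, 0.0]
wrist_force: [-1.4, 5.4, 18.4]
opening: 0.153
grasp_force: 56.2
```

Emit:
servo_tool(
  motion=[
    [[0, 0, 0, 0, 1], [0, 0, 0, 0, 1], [0, 0, 0, 0, 1]],
  ],
)

```text
time_s: 9.6
eef_pos: [0.436, -0.2144, 0.1024]
eef_rot: [0.0, 0.997, 0.071, 0.0]
wrist_force: [-0.9, 1.3, 5.0]
opening: 0.148
grasp_force: 58.7
```

Emit:
servo_tool(
  motion=[
    [[0, 0, -0.5, 0, 1], [0, 0, -1.2, 0, 1], [0, 0, -2, 0, 1], [0, 0, -3, 0, 1], [0, 0, -4, 0, 1]],
  ],
)

```text
time_s: 10.1
eef_pos: [0.4357, -0.2143, 0.1428]
eef_rot: [0.0, 0.997, 0.071, 0.0]
wrist_force: [-0.4, -0.9, -0.2]
opening: 0.145
grasp_force: 58.7
```

Emit:
servo_tool(
  motion=[
    [[0, 0, -1, 0, 1], [0, 0, -2.5, 0, 1], [0, 0, -5, 0, 1], [0, 0, -9, 0, 1], [0, 0, -11, 0, 1]],
  ],
)

```text
time_s: 10.6
eef_pos: [0.4366, -0.215, 0.2558]
eef_rot: [0.002, 0.997, 0.071, 0.002]
wrist_force: [1.1, 0.1, -0.2]
opening: 0.146
grasp_force: 58.7
```

Emit:
servo_tool(
  motion=[
    [[0, 0, 0, -8.4, 1], [0, 0, 0, -16.8, 1], [0, 0, 0, -25.2, 1], [0, 0, 0, -33.6, 1], [0, 0, 0, -42, 1]],
  ],
)

```text
time_s: 11.1
eef_pos: [0.4357, -0.2143, 0.2526]
eef_rot: [0.0, 0.905, 0.426, 0.0]
wrist_force: [-0.0, -0.9, 0.8]
opening: 0.15
grasp_force: 58.7
```

Run:
```python
from h import *
go([.446,-.401,.25],-88.5)
```

```text
pos [ 0.4357 -0.2143  0.2526] yaw -129.5 twist -41.0 shift [-13.75  12.67   0.28] tilt [ 0.001 -0.001 -1.   ]
```

Emit:
servo_tool(
  motion=[
    [[-3.4, 3.1, 0, -8.2, 1], [-6.8, 6.3, 0, -16.4, 1], [-10.2, 9.4, 0, -24.6, 1], [-13, 12, 0, -32.8, 1], [-13.8, 12.7, 0, -41, 1]],
  ],
)

```text
time_s: 11.6
eef_pos: [0.4441, -0.4056, 0.2525]
eef_rot: [0.001, 0.699, 0.715, -0.001]
wrist_force: [0.4, 0.8, -1.1]
opening: 0.147
grasp_force: 58.9
```

Emit:
servo_tool(
  motion=[
    [[0, 0, 3, 0, 1], [0, 0, 6, 0, 1], [0, 0, 9, 0, 1], [0, 0, 11, 0, 1], [0, 0, 11, 0, 1]],
  ],
)

```text
time_s: 12.1
eef_pos: [0.4433, -0.3998, 0.1389]
eef_rot: [-0.003, 0.7, 0.714, 0.0]
wrist_force: [-0.9, 0.6, -0.4]
opening: 0.147
grasp_force: 58.8
```

Run:
```python
from h import *
go([.446,-.401,.1],-88.5)
```

```text
pos [ 0.4433 -0.3998  0.1389] yaw -88.9 twist -0.4 shift [-0.14  0.29  3.89] tilt [-0.004  0.005 -1.   ]
```

Emit:
servo_tool(
  motion=[
    [[0, 0.2, 1.5, 0, 1], [0, 0.2, 3, 0, 1], [0, 0.2, 3.8, 0, 1], [0, 0.2, 3.8, 0, 1], [0, 0.2, 3.8, 0, 0.5]],
  ],
)

```text
time_s: 12.6
eef_pos: [0.4469, -0.4017, 0.104]
eef_rot: [0.0, 0.7, 0.714, -0.0]
wrist_force: [0.1, 0.6, 0.3]
opening: 0.246
grasp_force: 0.0
```

Emit:
servo_tool(
  motion=[
    [[0, 0, 0, 0, 0], [0, 0, 0, 0, -0.5], [0, 0, 0, 0, -0.5], [0, 0, -3, 0, -1], [0, 0, -8, 0, -1]],
  ],
)

```text
time_s: 13.1
eef_pos: [0.445, -0.3994, 0.1809]
eef_rot: [-0.004, 0.7, 0.714, 0.001]
wrist_force: [0.9, -0.8, 0.9]
opening: 0.999
grasp_force: 0.0
```

Emit:
servo_tool(
  motion=[
    [[0, 0, -4, -8, -1], [4, -4, -8, -16, -1], [8, -8, -12, -24, -1], [12, -12, -12, -32, -1], [16, -16, -12, -40, -1]],
  ],
)

```text
time_s: 13.6
eef_pos: [0.3164, -0.2765, 0.3009]
eef_rot: [0.002, 0.411, 0.912, -0.001]
wrist_force: [-0.2, 0.4, 1.1]
opening: 1.0
grasp_force: 0.0
```

Run:
```python
from h import *
print(ctrl.get_obs()['q']); c2=save('top','top2.png')
for nm,b,lo,hi in [('crate caps',(375,436,205,295),.055,.12),('A body',(285,318,240,290),.045,.075),('B body',(326,364,245,290),.045,.075),('C body',(298,332,175,220),.045,.075)]:
    Q=region(c2,*b,lo,hi); print(nm,len(Q),rect(Q[:,:2]) if len(Q) else 0,Q[:,2].max() if len(Q) else 0)
go([.42,-.15,.3],0)
```

```text
[-1.00218719e+00 -2.27038036e-01  1.91602502e+00 -1.00589673e-04
  1.44872894e+00 -1.72625077e+00]
crate caps 919 ((495.2, -400.7), (149.1, 87.6), 1.1) 0.09975412791109542
A body 392 ((406.4, -99.2), (75.9, 40.6), 7.2) 0.06815632668853822
B body 402 ((433.7, -214.1), (76.4, 41.5), 7.1) 0.06961508175802024
C body 353 ((641.2, -131.0), (76.9, 39.9), -11.7) 0.06883244317055563
pos [ 0.3121 -0.2703  0.2997] yaw -48.0 twist -48.0 shift [ 1.71 16.07 -0.03] tilt [-0.002  0.001 -1.   ]
```

View pics/top2.png

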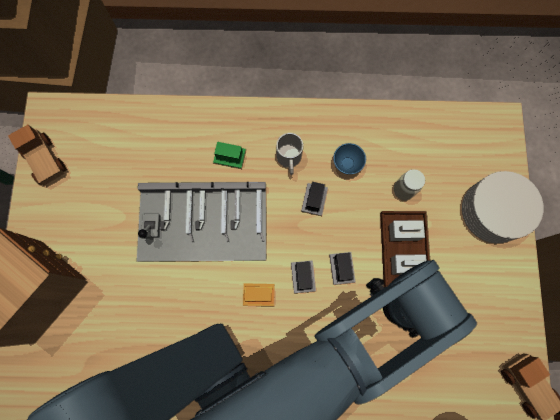

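Two caps now stand in the crate at (407,230) and (409,264). Bare packs: A has been knocked aside to (303,277), B is at (343,267) and C at (314,198). I go to A.

Run:
```python
from h import *
go([.406,-.099,.22],7.2)
```

```text
pos [ 0.3121 -0.2703  0.2997] yaw -48.0 twist -55.2 shift [ 6.42 18.45  7.97] tilt [-0.002  0.001 -1.   ]
```

Emit:
servo_tool(
  motion=[
    [[1.5, 4.5, 0, -8.5, -1], [3, 9, 0, -17, -1], [4.6, 13.5, 0, -25.5, -1], [6.2, 18, 0, -34, -1], [6.4, 18.4, 3, -42, -1]],
  ],
)

```text
time_s: 14.15
eef_pos: [0.4173, -0.1045, 0.2728]
eef_rot: [0.005, 0.054, 0.999, -0.001]
wrist_force: [0.6, -1.2, -0.6]
opening: 1.005
grasp_force: 0.0
```

Emit:
servo_tool(
  motion=[
    [[0, 0, 2, -8, -1], [0, 0, 5, -13, -1], [0, 0, 5, -13, -1]],
  ],
)

```text
time_s: 14.45
eef_pos: [0.4114, -0.1061, 0.2157]
eef_rot: [-0.003, -0.054, 0.999, 0.002]
wrist_force: [-0.5, -0.5, -0.2]
opening: 0.998
grasp_force: 0.0
```

```bash
cat >> h.py <<'E'
def bodies(c,lo=.052,hi=.072,zname=''):
    P=pts(c);z=P[...,2]; m=((z>lo)&(z<hi)&(c['pixels'].max(2)<90)).astype(np.uint8); m=cv2.morphologyEx(m,cv2.MORPH_OPEN,np.ones((3,3),np.uint8)); n,l,s,_=cv2.connectedComponentsWithStats(m)
    for k in range(1,n):
        if s[k,4]>300: Q=P[l==k]; print(s[k],rect(Q[:,:2]),'z',np.median(Q[:,2]).round(4))
E
python3 - <<'E'
from h import *
c=wrist('w5.png'); bodies(c); go([.406,-.099,.062],7.2)
E
```

```text
[ 263  153   48   86 3937] ((407.4, -99.1), (76.4, 40.0), 6.5) z 0.0607
[ 124  170   59   84 3961] ((434.6, -213.5), (76.2, 39.8), 7.5) z 0.0607
[  0 278  16  50 445] ((544.3, -359.1), (51.1, 6.9), 1.3) z 0.0573
[215 366  45  30 651] ((624.5, -127.5), (40.9, 40.2), -11.7) z 0.0602
pos [ 0.4124 -0.1069  0.2178] yaw 6.0 twist -1.2 shift [ 0.51  0.82 15.59] tilt [-0.003  0.002 -1.   ]
```

Emit:
servo_tool(
  motion=[
    [[0.4, 0.8, 4, -0.6, -1], [0.4, 0.8, 8, -0.6, -1], [0.4, 0.8, 12, -0.6, -1], [0.4, 0.8, 16, -0.6, -1], [0.4, 0.8, 16, -0.6, -1]],
  ],
)

```text
time_s: 15.0
eef_pos: [0.406, -0.099, 0.056]
eef_rot: [-0.004, -0.057, 0.998, 0.002]
wrist_force: [-1.2, 0.8, 0.5]
opening: 1.006
grasp_force: 0.0
```

Emit:
servo_tool(
  motion=[
    [[0, 0, 0, 0, 0], [0, 0, 0, 0, 1], [0, 0, 0, 0, 1], [0, 0, 0, 0, 1], [0, 0, 0, 0, 1]],
  ],
)

```text
time_s: 15.5
eef_pos: [0.4106, -0.1009, 0.0616]
eef_rot: [0.002, -0.059, 0.998, -0.001]
wrist_force: [-1.1, 2.5, 11.5]
opening: 0.452
grasp_force: 61.1
```

Emit:
servo_tool(
  motion=[
    [[0, 0, 0, 0, 1], [0, 0, -2, 0, 1], [0, 0, -4, 0, 1], [0, 0, -7, 0, 1], [0, 0, -10, 0, 1]],
  ],
)

```text
time_s: 16.0
eef_pos: [0.4082, -0.0999, 0.1605]
eef_rot: [0.0, -0.059, 0.998, -0.0]
wrist_force: [0.5, 0.9, -4.7]
opening: 0.455
grasp_force: 62.4
```

Run:
```python
from h import *
print(ctrl.get_obs()['q'])
b1=np.array([.6133,.175]); a=np.radians(1.8); R=np.array([[np.cos(a),-np.sin(a)],[np.sin(a),np.cos(a)]])
for i in range(3): print(i,[ (b1+R@np.array([d,(i-1)*.105])).round(4).tolist() for d in(-.14,-.13,0)])
p=b1+R@np.array([-.135,.105]); go([*p,.155],1.8)
```

```text
[-5.23976069e-01 -5.88883598e-02  2.06946421e+00 -4.67301956e-05
  1.13077252e+00 -2.21221148e+00]
0 [[0.4767, 0.0657], [0.4867, 0.066], [0.6166, 0.0701]]
1 [[0.4734, 0.1706], [0.4834, 0.1709], [0.6133, 0.175]]
2 [[0.4701, 0.2756], [0.4801, 0.2759], [0.61, 0.2799]]
pos [ 0.4082 -0.0999  0.1605] yaw 6.7 twist 4.9 shift [-11.04  36.51   0.55] tilt [ 0. -0. -1.]
```

Emit:
servo_tool(
  motion=[
    [[-1.3, 4.7, 0, 0, 1], [-2.6, 9.4, 0, 1, 1], [-3.9, 14.1, 0, 2, 1], [-5.2, 18.8, 0, 4, 1], [-6.5, 23.5, 0, 4.9, 1]],
  ],
)

```text
time_s: 16.5
eef_pos: [0.4456, 0.1429, 0.1601]
eef_rot: [0.001, -0.015, 1.0, -0.0]
wrist_force: [1.9, -1.2, -3.4]
opening: 0.455
grasp_force: 62.7
```

Run:
```python
from h import *
go([.4711,.2756,.15],1.8)
```

```text
pos [0.4456 0.1429 0.1601] yaw 1.8 twist -0.0 shift [-2.95 13.19  1.02] tilt [ 0.002 -0.    -1.   ]
```

Emit:
servo_tool(
  motion=[
    [[-1, 4.5, 0, 0, 1], [-2, 9, 0, 0, 1], [-3, 13.2, 0, 0, 1], [-3, 13.2, 3, 0, 1], [-3, 13.2, 5, 0, 1]],
  ],
)

```text
time_s: 17.0
eef_pos: [0.471, 0.2754, 0.1089]
eef_rot: [0.001, -0.017, 1.0, 0.0]
wrist_force: [-0.7, -0.2, -5.0]
opening: 0.456
grasp_force: 62.8
```

```bash
cat > dock.py <<'E'
from h import *
import sys
# held-pack state relative to bay: body top as seen by the wrist camera is hidden, so use TCP and the top camera
b1=np.array([.6133,.175]); a=np.radians(1.8); R=np.array([[np.cos(a),-np.sin(a)],[np.sin(a),np.cos(a)]])
def rel(p,i): return (R.T@(np.array(p[:2])-b1)-np.array([0,(i-1)*.105]))*1000
E
python3 - <<'E'
from dock import *
go([.4711,.2756,.07],1.8); o=ctrl.get_obs(); print(rel(o['eef_pos'],2))
c=wrist('w6.png'); P=pts(c); z=P[...,2]
# foot of held pack: gray pixels at z .0x near the TCP
for v in range(150,330,10):
    print(v,[(int(z[v,u]*1000),int(P[v,u,1]*1000)) for u in range(230,331,10)])
E
```

```text
pos [0.471  0.2754 0.1089] yaw 2.0 twist 0.2 shift [-0.01  0.02  3.89] tilt [ 0.001  0.    -1.   ]
[-139.06467834   -0.21282265]
150 [(1, 240), (1, 247), (1, 254), (0, 260), (1, 267), (1, 274), (1, 281), (0, 288), (1, 294), (0, 301), (0, 308)]
160 [(1, 240), (0, 247), (1, 254), (0, 261), (0, 267), (0, 274), (0, 281), (0, 288), (0, 295), (0, 302), (0, 309)]
170 [(54, 247), (53, 253), (52, 258), (55, 263), (53, 269), (53, 274), (53, 279), (54, 285), (54, 290), (54, 295), (53, 301)]
180 [(59, 248), (60, 253), (60, 259), (59, 264), (58, 269), (60, 274), (60, 279), (61, 284), (59, 290), (59, 295), (60, 300)]
190 [(60, 248), (68, 254), (68, 259), (67, 264), (68, 269), (68, 274), (68, 279), (68, 284), (68, 289), (59, 295), (61, 300)]
200 [(60, 248), (86, 256), (85, 261), (84, 265), (85, 270), (85, 274), (85, 279), (85, 283), (85, 288), (85, 292), (59, 301)]
210 [(60, 248), (98, 258), (99, 262), (98, 266), (97, 270), (98, 274), (99, 278), (227, 272), (99, 286), (227, 272), (61, 301)]
220 [(107, 255), (107, 259), (107, 263), (107, 266), (107, 270), (107, 274), (108, 278), (107, 282), (107, 28
[... 691 characters left out ...]
91), (95, 298)]
280 [(104, 254), (106, 259), (108, 263), (107, 267), (107, 271), (108, 275), (107, 279), (108, 283), (108, 287), (108, 292), (104, 296)]
290 [(111, 255), (107, 259), (107, 263), (108, 267), (108, 271), (108, 275), (107, 280), (107, 284), (107, 288), (107, 292), (111, 295)]
300 [(113, 255), (107, 259), (108, 263), (108, 267), (108, 271), (108, 275), (107, 280), (108, 284), (108, 288), (107, 292), (119, 294)]
310 [(114, 255), (108, 259), (107, 263), (108, 267), (108, 271), (108, 276), (108, 280), (108, 284), (108, 288), (107, 293), (121, 294)]
320 [(116, 256), (106, 258), (108, 263), (107, 267), (108, 272), (108, 276), (107, 280), (108, 284), (108, 289), (107, 293), (123, 294)]
```

View pics/w6.png

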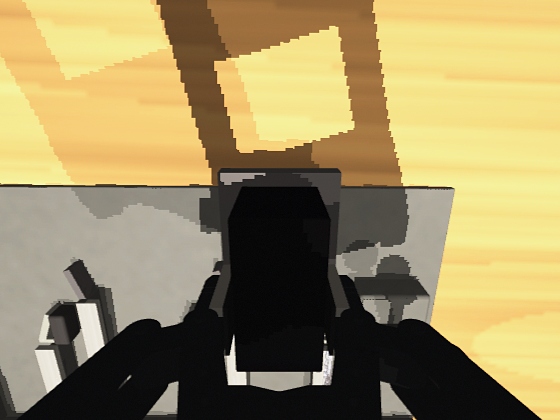

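The view shows the held pack level, its body top at z 0.1075, on the apron's bay 2 line.

```bash
cat >> dock.py <<'E'
def held(c,i):
    P=pts(c); z=P[...,2]; T=pose()
    # front end of body (nearest to base): rows where top appears
    zt=np.median(z[235:290,262:300]); 
    m=(abs(z-zt)<.004); m[:,:200]=0; m[:,360:]=0; m[330:]=0
    ys=[]; 
    for v in range(225,265,2):
        u=np.where(m[v])[0]; ys.append(P[v,[u.min(),u.max()],:2].mean(0))
    ys=np.array(ys); f=np.polyfit(ys[:,0],ys[:,1],1)
    xf=[P[np.where(m[:,u])[0].min(),u,0] for u in range(245,315,4)]
    x0=np.median(xf); 
    mf=(abs(z-(zt-.048))<.004)&(c['pixels'].max(2)>0); mf[:,:200]=0; mf[:,360:]=0; mf[:100]=0
    E=np.array([P[np.where(mf[:,u])[0].min(),u,:2] for u in range(232,332,3) if mf[:,u].any()]); g=np.polyfit(E[:,1],E[:,0],1)
    yaw=np.degrees(np.arctan(f[0])); ctr=np.array([x0+.038*np.cos(np.radians(yaw)),np.polyval(f,x0+.038)])
    print('top z',zt.round(4),'body front x',x0.round(4),'yaw',yaw.round(2),'foot edge yaw',np.degrees(np.arctan(-g[0])).round(2),'foot front x',np.polyval(g,ctr[1]).round(4),'ctr',ctr.round(4),'rel',rel(ctr,i).round(1),'tcp rel',rel(T[:3,3],i).round(1))
E
python3 - <<'E'
from dock import *
held(load('w6.png'),2)
E
```

```text
top z 0.108 body front x 0.4301 yaw 1.76 foot edge yaw 1.94 foot front x 0.423 ctr [0.4681 0.2753] rel [-142.    -0.2] tcp rel [-141.5   -1.7]
```

Emit:
servo_tool(
  motion=[
    [[0, 0, 2, 0, 1], [0, 0, 3.5, 0, 1], [0, 0, 4, 0, 1], [0, 0, 4.1, 0, 1], [0, 0, 4.1, 0, 1]],
  ],
)

```text
time_s: 17.55
eef_pos: [0.472, 0.2738, 0.0686]
eef_rot: [0.001, -0.016, 1.0, 0.0]
wrist_force: [-0.1, 0.1, -3.9]
opening: 0.455
grasp_force: 62.9
```

Run:
```python
from dock import *
for _ in range(3): go([.4711,.2756,.067],1.8)
c=wrist('w7.png'); held(c,2); o=ctrl.get_obs(); print(o['wrist_force'])
```

```text
pos [0.472  0.2738 0.0686] yaw 1.8 twist 0.0 shift [0.08 0.18 0.16] tilt [ 0.001  0.    -1.   ]
pos [0.472  0.2738 0.0686] yaw 1.8 twist 0.0 shift [0.08 0.18 0.16] tilt [ 0.001  0.    -1.   ]
pos [0.472  0.2738 0.0686] yaw 1.8 twist 0.0 shift [0.08 0.18 0.16] tilt [ 0.001  0.    -1.   ]
top z 0.0678 body front x 0.4311 yaw 1.4 foot edge yaw 1.83 foot front x 0.4239 ctr [0.4691 0.2736] rel [-141.1   -1.9] tcp rel [-138.    -1.7]
[-0.01778455  0.17709888 -4.63327925]
```

Emit:
servo_tool(
  motion=[
    [[-0.5, 0.1, 0.1, 0, 1], [-1.5, 0.1, 0.1, 0, 1], [-2.5, 0.1, 0.1, 0, 1], [-3.5, 0.1, 0.1, 0, 1], [-4.5, 0.1, 0.1, 0, 1]],
  ],
)

```text
time_s: 18.1
eef_pos: [0.5147, 0.2762, 0.0679]
eef_rot: [-0.003, -0.016, 1.0, -0.001]
wrist_force: [-27.8, -4.1, 30.0]
opening: 0.456
grasp_force: 67.3
```

Emit:
servo_tool(
  motion=[
    [[-0.8, 0, 0, 0, 1], [-1.6, 0, 0, 0, 1], [-2.4, 0, 0, 0, 1], [-3.2, 0, 0, 0, 1], [-4, 0, 0, 0, 1]],
  ],
)

```text
time_s: 18.6
eef_pos: [0.555, 0.277, 0.0679]
eef_rot: [-0.003, -0.016, 1.0, -0.001]
wrist_force: [-14.9, -3.3, 15.6]
opening: 0.45
grasp_force: 65.3
```

Run:
```python
from dock import *
o=ctrl.get_obs(); print(rel(o['eef_pos'],2),o['torque']); c=wrist('w8.png'); held(c,2)
```

```text
[-55.03332785  -1.20765582] [-0.85762711  2.25716783  0.0614457 ]
top z 0.0672 body front x 0.514 yaw 1.91 foot edge yaw 2.0 foot front x 0.5067 ctr [0.552 0.277] rel [-58.1  -1.1] tcp rel [-52.9  -1.4]
```

Emit:
servo_tool(
  motion=[
    [[-0.8, 0, -0.1, 0, 1], [-1.6, 0, -0.1, 0, 1], [-2.4, 0, -0.1, 0, 1], [-3.2, 0, -0.1, 0, 1], [-4, 0, -0.1, 0, 1]],
  ],
)

```text
time_s: 19.15
eef_pos: [0.5955, 0.2781, 0.0679]
eef_rot: [-0.002, -0.016, 1.0, -0.001]
wrist_force: [-8.5, -3.4, 7.1]
opening: 0.453
grasp_force: 64.2
```

Emit:
servo_tool(
  motion=[
    [[-0.5, 0, 0, 0, 1], [-1, 0, 0, 0, 1], [-1.5, 0, 0, 0, 1], [-1.8, 0, 0, 0, 1], [-1.8, 0, 0, 0, 1]],
  ],
)

```text
time_s: 19.65
eef_pos: [0.6148, 0.279, 0.0678]
eef_rot: [-0.0, -0.016, 1.0, -0.0]
wrist_force: [-3.8, -0.9, 0.1]
opening: 0.451
grasp_force: 63.5
```

Run:
```python
from dock import *
o=ctrl.get_obs(); print(rel(o['eef_pos'],2),o['torque']); c=wrist('w9.png'); held(c,2)
```

```text
[ 4.74778332 -1.07335536] [-0.37879689  0.35624514 -0.08732813]
top z 0.0669 body front x 0.5739 yaw 1.56 foot edge yaw 1.83 foot front x 0.5667 ctr [0.6119 0.2789] rel [ 1.8 -1.1] tcp rel [ 4.7 -1.1]
```

Emit:
servo_tool(
  motion=[
    [[-0.2, 0, 0, 0, 1], [-0.3, 0, 0, 0, 1], [-0.3, 0, 0, 0, 1]],
  ],
)

```text
time_s: 20.0
eef_pos: [0.6151, 0.2791, 0.068]
eef_rot: [-0.003, -0.016, 1.0, -0.001]
wrist_force: [-11.8, -3.9, 9.0]
opening: 0.454
grasp_force: 64.5
```

Run:
```python
from dock import *
o=ctrl.get_obs(); print(rel(o['eef_pos'],2),o['wrist_force']); c=wrist('w10.png'); held(c,2)
```

```text
[ 5.11277788 -1.02861042] [-11.78438911  -3.85731608   8.98051236]
top z 0.0672 body front x 0.5741 yaw 2.0 foot edge yaw 1.87 foot front x 0.5668 ctr [0.6121 0.2792] rel [ 2.1 -0.8] tcp rel [ 5.1 -1. ]
```

View pics/w10.png

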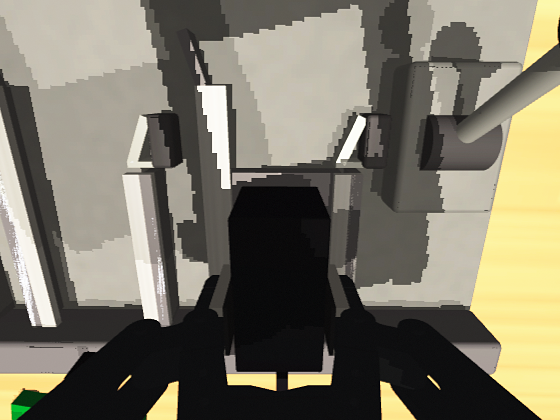

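The foot sits home against the stop. Bay 2's catch at (350,140) is out behind the foot, like bay 1's empty one at (135,140). I release, lift and go to pack B.

Emit:
servo_tool(
  motion=[
    [[0.2, 0, 0, 0, 0.4], [0.2, 0, 0, 0, -0.1], [0.2, 0, 0, 0, -0.1], [0.2, 0, -3, 0, -0.1], [0.2, 0, -7, 0, -0.1]],
  ],
)

```text
time_s: 20.55
eef_pos: [0.6141, 0.279, 0.1361]
eef_rot: [-0.002, -0.016, 1.0, -0.0]
wrist_force: [0.8, 0.3, 0.3]
opening: 0.548
grasp_force: 0.0
```

Emit:
servo_tool(
  motion=[
    [[0, 0, -4, 0, -1], [2, -4, -6, 0, -1], [4, -8, -8, 0, -1], [5.5, -12, -8, 0, -1], [7, -16, -8, 0, -1]],
  ],
)

```text
time_s: 21.05
eef_pos: [0.5511, 0.116, 0.2197]
eef_rot: [0.002, -0.016, 1.0, -0.0]
wrist_force: [-0.7, -2.2, -0.2]
opening: 0.999
grasp_force: 0.0
```

Run:
```python
from dock import *
c=wrist('w11.png'); bodies(c,.058,.078); go([.434,-.214,.22],7.4); print(ctrl.get_obs()['q'])
c2=save('top','top3.png')
for nm,b,lo,hi in [('B body',(326,364,245,290),.045,.075),('C body',(298,332,175,220),.045,.075)]:
    Q=region(c2,*b,lo,hi); print(nm,len(Q),rect(Q[:,:2]) if len(Q) else 0)
```

```text
[ 422  227   60   77 3574] ((611.3, 278.7), (77.2, 41.2), 1.6) z 0.0665
[   0  242   42   76 2825] ((642.8, -130.0), (76.6, 39.5), -12.5) z 0.0608
pos [0.5493 0.1109 0.2187] yaw 1.7 twist -5.7 shift [ 1.251e+01 -3.213e+01 -2.000e-02] tilt [ 0.001 -0.004 -1.   ]
[-0.01067803  0.18445778  1.6816183  -0.00370435  1.27436199 -1.61064953]
B body 400 ((433.6, -214.0), (75.9, 40.9), 7.1)
C body 354 ((641.2, -131.1), (76.3, 40.1), -11.8)
```

Emit:
servo_tool(
  motion=[
    [[1.7, -4.6, 0, -1, -1], [3.4, -9.2, 0, -3, -1], [5.1, -13.8, 0, -5, -1], [6.8, -18.2, 0, -5.7, -1], [8.5, -22.6, 0, -5.7, -1]],
  ],
)

```text
time_s: 21.65
eef_pos: [0.473, -0.113, 0.2187]
eef_rot: [0.001, -0.066, 0.998, -0.001]
wrist_force: [0.3, -0.1, 0.3]
opening: 0.999
grasp_force: 0.0
```

Emit:
servo_tool(
  motion=[
    [[1, -4.6, 0, 0, -1], [2.8, -9.5, 0, 0, -1], [2.8, -9.5, 0, 0, -1]],
  ],
)

```text
time_s: 21.95
eef_pos: [0.4574, -0.2148, 0.2189]
eef_rot: [0.001, -0.063, 0.998, -0.002]
wrist_force: [-0.3, 0.0, 0.6]
opening: 0.999
grasp_force: 0.0
```

Run:
```python
from dock import *
c=wrist('w12.png'); bodies(c);go([.4343,-.2138,.056],7.4)
```

```text
[539  80  21  51 354] ((352.7, -7.3), (39.2, 3.3), 0.9) z 0.0559
[ 260  128   48   88 4102] ((434.6, -214.1), (75.5, 40.0), 7.5) z 0.0608
[109 133  10  59 341] ((444.6, -359.4), (50.0, 4.0), 5.0) z 0.0573
[ 25 233  99  57 725] ((526.7, -390.1), (98.8, 44.1), 62.2) z 0.0577
[ 40 258  61  19 374] ((539.7, -398.2), (55.3, 12.7), 79.7) z 0.0673
[ 308  337   58   58 1938] ((637.4, -130.3), (66.3, 41.0), -11.7) z 0.0604
pos [ 0.4576 -0.2125  0.2186] yaw 7.3 twist -0.1 shift [ 2.36  0.19 16.25] tilt [ 0.002 -0.002 -1.   ]
```

Emit:
servo_tool(
  motion=[
    [[2.2, 0.1, 3, 0, -1], [2.3, 0.1, 7.5, 0, -1], [2.3, 0.1, 12, 0, -1], [2.3, 0.1, 16, 0, -1], [2.3, 0.1, 16.1, 0, -1]],
  ],
)

```text
time_s: 22.5
eef_pos: [0.4317, -0.2071, 0.0522]
eef_rot: [-0.004, -0.066, 0.998, 0.004]
wrist_force: [-1.6, 0.7, 0.1]
opening: 0.998
grasp_force: 0.0
```

Emit:
servo_tool(
  motion=[
    [[0, 0, 0, 0, 0], [0, 0, 0, 0, 1], [0, 0, 0, 0, 1], [0, 0, 0, 0, 1], [0, 0, 0, 0, 1]],
  ],
)

```text
time_s: 23.0
eef_pos: [0.4366, -0.2128, 0.0598]
eef_rot: [0.002, -0.066, 0.998, -0.002]
wrist_force: [-0.2, -0.3, 7.0]
opening: 0.459
grasp_force: 61.5
```

Emit:
servo_tool(
  motion=[
    [[0, 0, 0, 0, 1], [0, 0, -2, 0, 1], [0, 0, -4, 0, 1], [0, 0, -7, 0, 1], [0, 0, -10, 0, 1]],
  ],
)

```text
time_s: 23.5
eef_pos: [0.434, -0.2108, 0.1582]
eef_rot: [-0.0, -0.066, 0.998, 0.0]
wrist_force: [0.5, -1.0, -5.4]
opening: 0.455
grasp_force: 62.8
```

Run:
```python
from dock import *
print(ctrl.get_obs()['q']); go([.4744,.1716,.105],1.8)
```

```text
[-6.98823282e-01  9.08631940e-02  1.92270713e+00  1.16579082e-04
  1.12861032e+00 -2.40112629e+00]
pos [ 0.434  -0.2108  0.1582] yaw 7.5 twist 5.7 shift [-9.02 37.37  5.34] tilt [-0.  0. -1.]
```

Emit:
servo_tool(
  motion=[
    [[-1.2, 4.7, 0, 1, 1], [-2.3, 9.4, 0, 3, 1], [-3.4, 14.1, 0, 5, 1], [-4.6, 18.8, 0, 5.7, 1], [-5.7, 23.5, 0, 5.7, 1]],
  ],
)

```text
time_s: 24.0
eef_pos: [0.46, 0.0311, 0.1578]
eef_rot: [0.001, -0.016, 1.0, -0.0]
wrist_force: [1.0, -0.6, -5.1]
opening: 0.459
grasp_force: 63.2
```

Run:
```python
from dock import *
go([.4744,.1716,.107],1.8)
```

```text
pos [0.46   0.0311 0.1578] yaw 1.8 twist -0.0 shift [-1.87 14.    5.08] tilt [ 0.002 -0.    -1.   ]
```

Emit:
servo_tool(
  motion=[
    [[-0.6, 4.7, 0, 0, 1], [-1.2, 9.4, 0, 0, 1], [-1.8, 14, 0, 0, 1], [-1.8, 14, 3, 0, 1], [-1.8, 14, 5, 0, 1]],
  ],
)

```text
time_s: 24.5
eef_pos: [0.4731, 0.1716, 0.1067]
eef_rot: [0.0, -0.018, 1.0, 0.0]
wrist_force: [-0.7, -0.7, -6.4]
opening: 0.456
grasp_force: 63.4
```

Emit:
servo_tool(
  motion=[
    [[0, 0, 2, 0, 1], [0, 0, 3, 0, 1], [0, 0, 3.6, 0, 1], [0, 0, 3.6, 0, 1]],
  ],
)

```text
time_s: 24.9
eef_pos: [0.4736, 0.1695, 0.0709]
eef_rot: [-0.0, -0.016, 1.0, -0.0]
wrist_force: [-0.3, 0.4, -5.0]
opening: 0.458
grasp_force: 63.4
```

Run:
```python
from dock import *
go([.4744,.1716,.107],1.8)
c=wrist('w13.png'); held(c,1); print(ctrl.get_obs()['wrist_force'])
```

```text
pos [0.4736 0.1695 0.0709] yaw 1.8 twist 0.0 shift [-0.09  0.21 -3.61] tilt [-0. -0. -1.]
top z 0.0719 body front x 0.4338 yaw 1.99 foot edge yaw 1.82 foot front x 0.4266 ctr [0.4718 0.1696] rel [-141.6   -1. ] tcp rel [-139.4   -1.1]
[ 0.31150568  1.23498239 -5.5329789 ]
```

Emit:
servo_tool(
  motion=[
    [[0, 0, 0.4, 0, 1], [-1, 0, 0.5, 0, 1], [-2, 0, 0.5, 0, 1], [-3, 0, 0.5, 0, 1], [-4, 0, 0.5, 0, 1]],
  ],
)

```text
time_s: 25.45
eef_pos: [0.5149, 0.1708, 0.0661]
eef_rot: [0.0, -0.016, 1.0, -0.0]
wrist_force: [-6.7, -2.6, 0.2]
opening: 0.458
grasp_force: 64.2
```

Emit:
servo_tool(
  motion=[
    [[-0.8, 0, 0, 0, 1], [-1.6, 0, 0, 0, 1], [-2.4, 0, 0, 0, 1], [-3.2, 0, 0, 0, 1], [-4, 0, 0, 0, 1]],
  ],
)

```text
time_s: 25.95
eef_pos: [0.5531, 0.1716, 0.0661]
eef_rot: [-0.002, -0.016, 1.0, -0.001]
wrist_force: [-8.4, -3.0, 4.9]
opening: 0.461
grasp_force: 64.8
```

Emit:
servo_tool(
  motion=[
    [[-0.8, 0, 0, 0, 1], [-1.6, 0, 0, 0, 1], [-2.4, 0, 0, 0, 1], [-3.2, 0, 0, 0, 1], [-4, 0, 0, 0, 1]],
  ],
)

```text
time_s: 26.45
eef_pos: [0.5931, 0.1729, 0.0661]
eef_rot: [-0.002, -0.016, 1.0, -0.001]
wrist_force: [-7.6, -2.3, 3.9]
opening: 0.454
grasp_force: 64.8
```

Run:
```python
from dock import *
o=ctrl.get_obs(); print(rel(o['eef_pos'],1),o['wrist_force']); c=wrist('w14.png'); held(c,1)
```

```text
[-20.25313985  -1.4501643 ] [-7.57890894 -2.32231655  3.93062922]
top z 0.0672 body front x 0.5534 yaw 1.86 foot edge yaw 1.92 foot front x 0.546 ctr [0.5914 0.1729] rel [-22.   -1.4] tcp rel [-18.6  -1.5]
```

Emit:
servo_tool(
  motion=[
    [[-0.6, 0, 0, 0, 1], [-1.2, 0, 0, 0, 1], [-1.8, 0, 0, 0, 1], [-2.3, 0, 0, 0, 1], [-2.5, 0, 0, 0, 1]],
  ],
)

```text
time_s: 27.0
eef_pos: [0.6172, 0.1741, 0.0661]
eef_rot: [-0.003, -0.016, 1.0, -0.0]
wrist_force: [-16.7, -3.6, 13.6]
opening: 0.457
grasp_force: 65.8
```

Emit:
servo_tool(
  motion=[
    [[-0.2, 0, 0, 0, 1], [-0.3, 0, 0, 0, 1], [-0.3, 0, 0, 0, 1]],
  ],
)

```text
time_s: 27.3
eef_pos: [0.6175, 0.1741, 0.0663]
eef_rot: [-0.006, -0.016, 1.0, -0.001]
wrist_force: [-22.9, -4.5, 17.7]
opening: 0.453
grasp_force: 66.5
```

Run:
```python
from dock import *
o=ctrl.get_obs(); print(rel(o['eef_pos'],1),o['wrist_force']); c=wrist('w15.png'); held(c,1)
```

```text
[ 4.15392396 -1.02757706] [-22.88505314  -4.50331213  17.74495577]
top z 0.0676 body front x 0.5775 yaw 1.86 foot edge yaw 1.74 foot front x 0.57 ctr [0.6155 0.1742] rel [ 2.2 -0.9] tcp rel [ 4.2 -1. ]
```

Emit:
servo_tool(
  motion=[
    [[0.4, 0, 0, 0, 0.4], [0.4, 0, 0, 0, -0.1], [0.4, 0, 0, 0, -0.1], [0.4, 0, -3, 0, -0.1], [0.4, 0, -7, 0, -0.1]],
  ],
)

```text
time_s: 27.85
eef_pos: [0.6168, 0.1742, 0.1346]
eef_rot: [-0.002, -0.016, 1.0, -0.0]
wrist_force: [0.3, 0.3, 0.0]
opening: 0.551
grasp_force: 0.0
```

Emit:
servo_tool(
  motion=[
    [[0, 0, -4, 0, -1], [0, -4.5, -6, 3, -1], [0, -9, -8, 6, -1], [0, -13.5, -8, 9, -1], [0, -18, -8, 13, -1]],
  ],
)

```text
time_s: 28.35
eef_pos: [0.6249, -0.0073, 0.2181]
eef_rot: [0.002, 0.098, 0.995, -0.0]
wrist_force: [1.2, 0.2, -1.4]
opening: 0.999
grasp_force: 0.0
```

Run:
```python
from dock import *
c=wrist('w16.png'); bodies(c,.055,.075); go([.6412,-.131,.2],-12); print(ctrl.get_obs()['q'])
```

```text
[ 462   93   60  103 5349] ((614.4, 173.7), (76.5, 42.1), 1.6) z 0.0665
[ 124  202   53   77 3397] ((642.8, -130.8), (76.0, 39.9), -11.6) z 0.0608
[256 316  50  32 600] ((757.8, -29.8), (61.1, 13.1), 48.6) z 0.0651
[ 232  358   71   31 1044] ((805.4, -55.7), (71.0, 31.6), 77.2) z 0.0657
pos [ 0.6251 -0.0145  0.2175] yaw -11.8 twist 0.2 shift [ -3.94 -11.07   1.82] tilt [ 0.004 -0.005 -1.   ]
[-0.21090657  0.32235829  1.51413607 -0.0039805   1.30020113 -1.57547214]
```

View pics/w16.png

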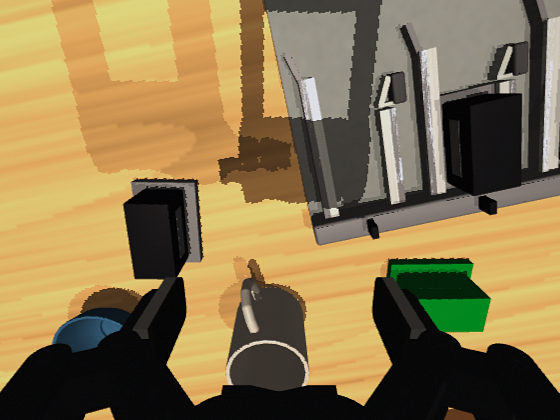

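Pack B is home in bay 1 and its catch at (510,60) is out. Pack C is at (160,230), clear of the mug. I go to C.

Emit:
servo_tool(
  motion=[
    [[-1.5, -4, 0, 0, -1], [-3, -8, 0, 0, -1], [-4, -11.1, 1.5, 0, -1], [-4, -11.1, 3, 0, -1], [-4, -11.1, 3, 0, -1]],
  ],
)

```text
time_s: 28.9
eef_pos: [0.6401, -0.1224, 0.1833]
eef_rot: [-0.002, 0.098, 0.995, 0.001]
wrist_force: [-1.1, -0.2, -0.0]
opening: 0.999
grasp_force: 0.0
```

Run:
```python
from dock import *
c=wrist('w17.png'); bodies(c); go([.642,-.1308,.057],-11.7)
```

```text
[ 242  169   53   94 4772] ((642.9, -131.3), (76.4, 40.1), -11.9) z 0.0607
[342 309  32  46 575] ((759.9, -78.1), (45.2, 8.3), -42.7) z 0.0621
[356 368  29  19 347] ((811.7, -71.5), (35.6, 5.8), 52.5) z 0.061
pos [ 0.6406 -0.1215  0.1845] yaw -11.2 twist 0.5 shift [-0.35 -0.89 12.75] tilt [-0.002  0.001 -1.   ]
```

Emit:
servo_tool(
  motion=[
    [[-0.4, -0.9, 1, 0.6, -1], [-0.4, -0.9, 5, 0.6, -1], [-0.4, -0.9, 9, 0.6, -1], [-0.4, -0.9, 12.7, 0.6, -1], [-0.4, -0.9, 12.7, 0.6, -1]],
  ],
)

```text
time_s: 29.45
eef_pos: [0.6395, -0.1295, 0.053]
eef_rot: [-0.005, 0.102, 0.995, 0.001]
wrist_force: [-0.6, -0.1, -0.1]
opening: 1.006
grasp_force: 0.0
```

Emit:
servo_tool(
  motion=[
    [[0, 0, 0, 0, 0], [0, 0, 0, 0, 1], [0, 0, 0, 0, 1], [0, 0, 0, 0, 1], [0, 0, 0, 0, 1]],
  ],
)

```text
time_s: 29.95
eef_pos: [0.6454, -0.1323, 0.0622]
eef_rot: [0.003, 0.102, 0.995, -0.001]
wrist_force: [0.3, 1.2, 6.8]
opening: 0.458
grasp_force: 63.7
```

Emit:
servo_tool(
  motion=[
    [[0, 0, 0, 0, 1], [0, 0, -2, 0, 1], [0, 0, -4, 0, 1], [0, 0, -7, 0, 1], [0, 0, -10, 0, 1]],
  ],
)

```text
time_s: 30.45
eef_pos: [0.6425, -0.1315, 0.1594]
eef_rot: [-0.001, 0.102, 0.995, 0.0]
wrist_force: [0.7, -0.3, -5.7]
opening: 0.455
grasp_force: 61.9
```

Run:
```python
from dock import *
go([.4777,.0667,.13],1.8)
```

```text
pos [ 0.6425 -0.1315  0.1594] yaw -11.8 twist -13.6 shift [20.17 16.04  2.98] tilt [-0.002  0.001 -1.   ]
```

Emit:
servo_tool(
  motion=[
    [[3.8, 3, 0, -3, 1], [7.6, 6, 0, -6, 1], [11.4, 9, 0, -9, 1], [15.2, 12, 0, -12, 1], [19, 15.1, 0, -13.6, 1]],
  ],
)

```text
time_s: 30.95
eef_pos: [0.4863, 0.0559, 0.1591]
eef_rot: [0.0, -0.017, 1.0, 0.0]
wrist_force: [0.2, 0.7, -5.5]
opening: 0.454
grasp_force: 62.3
```

Run:
```python
from dock import *
go([.4772,.0667,.0715],1.8)
```

```text
pos [0.4863 0.0559 0.1591] yaw 1.9 twist 0.1 shift [0.87 1.11 8.76] tilt [ 0.  0. -1.]
```

Emit:
servo_tool(
  motion=[
    [[0.9, 1.1, 0, 0.1, 1], [0.9, 1.1, 3, 0.1, 1], [0.9, 1.1, 6, 0.1, 1], [0.9, 1.1, 8, 0.1, 1], [0.9, 1.1, 8.7, 0.1, 1]],
  ],
)

```text
time_s: 31.45
eef_pos: [0.4771, 0.0655, 0.0701]
eef_rot: [-0.002, -0.015, 1.0, 0.0]
wrist_force: [-1.0, -0.0, -5.8]
opening: 0.456
grasp_force: 62.2
```

Emit:
servo_tool(
  motion=[
    [[0, 0, 0, 0, 1], [0, 0, 0, 0, 1]],
  ],
)

```text
time_s: 31.65
eef_pos: [0.4797, 0.0652, 0.073]
eef_rot: [0.001, -0.015, 1.0, -0.0]
wrist_force: [-0.4, -0.0, -5.4]
opening: 0.455
grasp_force: 62.3
```

Run:
```python
from dock import *
go([.4772,.0667,.0715],1.8);c=wrist('w18.png'); held(c,0)
```

```text
pos [0.4797 0.0652 0.073 ] yaw 1.7 twist -0.1 shift [0.25 0.16 0.15] tilt [ 0.002 -0.    -1.   ]
top z 0.0716 body front x 0.4396 yaw 1.67 foot edge yaw 1.69 foot front x 0.4323 ctr [0.4776 0.0652] rel [-139.1   -0.4] tcp rel [-136.7   -0.6]
```

Emit:
servo_tool(
  motion=[
    [[0, 0, 0.4, 0, 1], [-1, 0, 0.5, 0, 1], [-2, 0, 0.5, 0, 1], [-3, 0, 0.5, 0, 1], [-4, 0, 0.5, 0, 1]],
  ],
)

```text
time_s: 32.2
eef_pos: [0.5175, 0.0666, 0.0683]
eef_rot: [-0.003, -0.016, 1.0, -0.0]
wrist_force: [-33.0, -4.2, 38.1]
opening: 0.455
grasp_force: 67.8
```

Emit:
servo_tool(
  motion=[
    [[-0.8, 0, 0, 0, 1], [-1.6, 0, 0, 0, 1], [-2.4, 0, 0, 0, 1], [-3.2, 0, 0, 0, 1], [-4, 0, 0, 0, 1]],
  ],
)

```text
time_s: 32.7
eef_pos: [0.5575, 0.0671, 0.0684]
eef_rot: [-0.003, -0.016, 1.0, -0.001]
wrist_force: [-16.6, -4.9, 19.0]
opening: 0.452
grasp_force: 65.5
```

Emit:
servo_tool(
  motion=[
    [[-0.8, 0, 0, 0, 1], [-1.6, 0, 0, 0, 1], [-2.4, 0, 0, 0, 1], [-3.2, 0, 0, 0, 1], [-4, 0, 0, 0, 1]],
  ],
)

```text
time_s: 33.2
eef_pos: [0.598, 0.0681, 0.0684]
eef_rot: [-0.002, -0.016, 1.0, -0.001]
wrist_force: [-13.6, -4.8, 14.3]
opening: 0.457
grasp_force: 65.0
```

Run:
```python
from dock import *
o=ctrl.get_obs(); print(rel(o['eef_pos'],0),o['wrist_force']); c=wrist('w19.png'); held(c,0)
```

```text
[-18.66132935  -1.32684511] [-13.56788961  -4.77535864  14.27151881]
top z 0.0671 body front x 0.5576 yaw 1.5 foot edge yaw 1.76 foot front x 0.5503 ctr [0.5956 0.068 ] rel [-21.   -1.4] tcp rel [-16.8  -1.4]
```

Emit:
servo_tool(
  motion=[
    [[-0.6, 0, -0.1, 0, 1], [-1.2, 0, -0.1, 0, 1], [-1.8, 0, -0.1, 0, 1], [-2.2, 0, -0.1, 0, 1], [-2.4, 0, -0.1, 0, 1]],
  ],
)

```text
time_s: 33.75
eef_pos: [0.621, 0.0692, 0.0685]
eef_rot: [-0.003, -0.015, 1.0, -0.001]
wrist_force: [-18.9, -4.4, 17.2]
opening: 0.454
grasp_force: 65.1
```

Emit:
servo_tool(
  motion=[
    [[-0.2, 0, 0, 0, 1], [-0.3, 0, 0, 0, 1], [-0.3, 0, 0, 0, 1]],
  ],
)

```text
time_s: 34.05
eef_pos: [0.6214, 0.0692, 0.0687]
eef_rot: [-0.006, -0.016, 1.0, -0.001]
wrist_force: [-26.7, -5.8, 22.3]
opening: 0.457
grasp_force: 66.0
```

Run:
```python
from dock import *
o=ctrl.get_obs(); print(rel(o['eef_pos'],0),o['wrist_force']); c=wrist('w20.png'); held(c,0)
```

```text
[ 4.74656013 -0.97460422] [-26.70979852  -5.80746414  22.33813597]
top z 0.0676 body front x 0.5809 yaw 1.89 foot edge yaw 1.78 foot front x 0.5733 ctr [0.6189 0.0693] rel [ 2.3 -0.8] tcp rel [ 4.7 -1. ]
```

Emit:
servo_tool(
  motion=[
    [[0.4, 0, 0, 0, 0.4], [0.4, 0, 0, 0, -0.1], [0.4, 0, 0, 0, -0.1], [0.4, 0, -3, 0, -0.1], [0.4, 0, -7, 0, -0.1]],
  ],
)

```text
time_s: 34.6
eef_pos: [0.6208, 0.07, 0.1366]
eef_rot: [-0.002, -0.015, 1.0, 0.0]
wrist_force: [-0.2, -0.1, 0.1]
opening: 0.549
grasp_force: 0.0
```

Emit:
servo_tool(
  motion=[
    [[3, 2, -3, 0, -0.1], [6.5, 4.5, -6, 0, 0.5], [10, 7, -8, 0, 1], [13.5, 9.5, -8, 0, 1], [16.5, 11, -9, 0, 1]],
  ],
)

```text
time_s: 35.1
eef_pos: [0.4522, 0.1762, 0.2285]
eef_rot: [0.001, -0.016, 1.0, 0.0]
wrist_force: [-0.5, 0.1, -0.0]
opening: -0.004
grasp_force: 0.0
```

Run:
```python
from dock import *
go([.45,.18,.22],1.8)
c=wrist('w21.png'); bodies(c,.055,.078)
P=pts(c);z=P[...,2];m=(c['pixels'].max(2)<60)&(z>.075)&(z<.13);m[:,:430]=0;m[:100]=0;m[330:]=0
Q=P[m];print('ball',len(Q),Q.mean(0),rect(Q[:,:2]),Q[:,2].max())
```

```text
pos [0.4522 0.1762 0.2285] yaw 1.8 twist -0.0 shift [0.21 0.38 0.85] tilt [ 0.001  0.001 -1.   ]
[149 309  42  32 852] ((594.5, 68.9), (40.0, 31.7), -88.7) z 0.0664
[353 310  42  23 539] ((575.9, 280.1), (42.2, 18.8), 66.8) z 0.0658
ball 859 [0.5061915  0.35258545 0.1045847 ] ((507.5, 355.0), (24.5, 21.6), -51.6) 0.11274292287903646
```

View pics/w21.png

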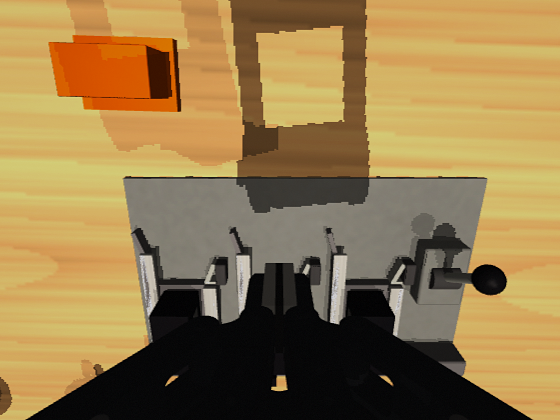

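All three feet sit behind sprung-out catches at (217,268), (312,270) and (405,268). The lever is still off, with its ball at (490,280), world (0.507, 0.355). Moving behind the lever with the fingers shut.

Emit:
servo_tool(
  motion=[
    [[0, 4.5, 0, 0, 1], [0, 9, 0, 0, 1], [0, 13.5, 0, 0, 1], [0.2, 17.8, 0, 0, 1], [0.2, 17.8, 4, 0, 1]],
  ],
)

```text
time_s: 35.65
eef_pos: [0.4498, 0.3597, 0.1941]
eef_rot: [0.007, -0.018, 1.0, 0.004]
wrist_force: [0.6, -0.4, 0.5]
opening: 0.006
grasp_force: 0.0
```

Run:
```python
from dock import *
go([.45,.354,.105],1.8)
c=save('top','top4.png')
for nm,b,lo,hi in [('bodies',(160,268,182,235),.055,.09),('crate caps',(375,436,205,295),.055,.12)]:
    m=np.zeros(c['depth'].shape,np.uint8);P=pts(c);z=P[...,2];m[b[2]:b[3],b[0]:b[1]]=((z>lo)&(z<hi))[b[2]:b[3],b[0]:b[1]]
    n,l,s,_=cv2.connectedComponentsWithStats(m)
    for k in range(1,n):
        if s[k,4]>100: Q=P[l==k]; r=rect(Q[:,:2]); print(nm,s[k],r,[rel(np.array(r[0])/1000,i).round(1).tolist() for i in range(3)] if nm=='bodies' else '')
cv2.imwrite('pics/crop4.png',cv2.resize(c['pixels'][175:270,130:275,::-1],None,fx=5,fy=5,interpolation=cv2.INTER_CUBIC))
```

```text
pos [0.4498 0.3597 0.1941] yaw 2.0 twist 0.2 shift [ 0.12 -0.64  8.9 ] tilt [ 0.013  0.009 -1.   ]
bodies [169 189  15  27 378] ((610.5, 278.5), (78.6, 42.2), 2.2) [[0.5, 208.5], [0.5, 103.5], [0.5, -1.5]]
bodies [205 189  14  27 361] ((612.5, 173.4), (77.3, 39.5), 3.2) [[-0.8, 103.4], [-0.8, -1.6], [-0.8, -106.6]]
bodies [241 189  14  26 363] ((615.7, 68.7), (77.1, 38.5), 2.0) [[-0.9, -1.3], [-0.9, -106.3], [-0.9, -211.3]]
crate caps [393 221  32  18 518] ((544.8, -400.1), (88.6, 49.6), -87.2) 
crate caps [395 255  32  18 551] ((445.6, -402.6), (89.3, 49.4), -88.8)
```

View pics/crop4.png

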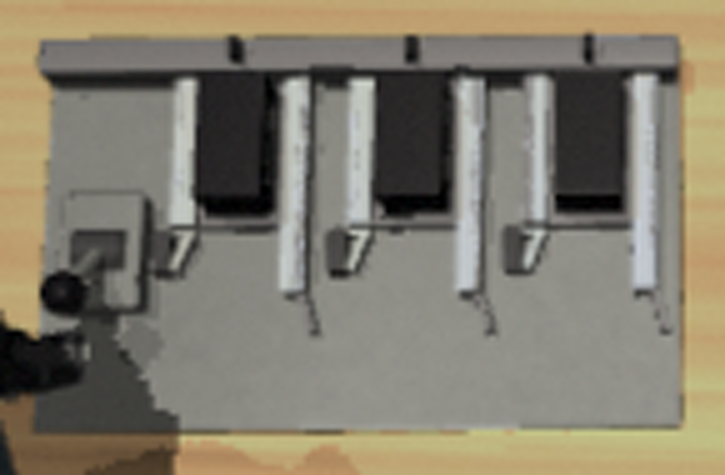

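All three packs are home, with the catches at (178,250), (352,250) and (525,250) sprung out as they were when empty. Both caps are in the crate. Throwing the lever.

Emit:
servo_tool(
  motion=[
    [[0, -0.5, 3, 0, 1], [0, -0.5, 6, 0, 1], [0, -0.5, 8.8, 0, 1], [0, -0.5, 8.8, 0, 1]],
  ],
)

```text
time_s: 36.1
eef_pos: [0.444, 0.3458, 0.0964]
eef_rot: [-0.003, -0.015, 1.0, -0.002]
wrist_force: [-0.4, -0.4, 0.3]
opening: -0.0
grasp_force: 0.0
```

Emit:
servo_tool(
  motion=[
    [[-2, 0, 0, 0, 1], [-4, 0, 0, 0, 1], [-6, 0, 0, 0, 1], [-8, 0, 0, 0, 1], [-10, 0, 0, 0, 1]],
  ],
)

```text
time_s: 36.6
eef_pos: [0.5479, 0.3507, 0.1024]
eef_rot: [0.001, -0.015, 1.0, 0.0]
wrist_force: [-2.3, 0.7, -1.0]
opening: 0.002
grasp_force: 0.6
```

Emit:
servo_tool(
  motion=[
    [[-1, 0, 0, 0, 1], [-2, 0, 0, 0, 1], [-2.6, 0, 0, 0, 1], [-3, 0, 0, 0, 1], [-3, 0, 0, 0, 1]],
  ],
)

```text
time_s: 37.1
eef_pos: [0.5658, 0.3494, 0.1]
eef_rot: [-0.012, -0.016, 1.0, -0.004]
wrist_force: [-42.0, -14.1, 30.5]
opening: -0.003
grasp_force: 25.3
```

```bash
cat > ball.py <<'E'
from dock import *
c=save('top','b%d.png'%int(ctrl.get_obs()['time_s']*100)); P=pts(c)
Q=region(c,130,172,195,250,.07,.135); 
m=(P[...,2]>.075)&(P[...,2]<.14)&(c['pixels'].max(2)<60); m[:190]=0;m[250:]=0;m[:,:135]=0;m[:,168:]=0
n,l,s,ce=cv2.connectedComponentsWithStats(m.astype(np.uint8))
for k in range(1,n):
    if s[k,4]>20: Q=P[l==k]; print(s[k],Q.mean(0).round(3),Q[:,2].max().round(3))
o=ctrl.get_obs(); print(o['eef_pos'],o['wrist_force'])
cv2.imwrite('pics/crop5.png',cv2.resize(c['pixels'][175:270,130:275,::-1],None,fx=5,fy=5,interpolation=cv2.INTER_CUBIC))
E
python3 ball.py
```

```text
[149 210   9  10  42] [0.558 0.33  0.12 ] 0.14
[0.56577173 0.34941005 0.10002477] [-41.93543497 -14.48243372  29.44570365]
```

Emit:
servo_tool(
  motion=[
    [[2, 0, 0, 0, 1], [5, 0, 0, 0, 1], [9, 0, -3, 0, 1], [12, 0, -7, 0, 1], [13, 0, -10, 0, 1]],
  ],
)

```text
time_s: 37.65
eef_pos: [0.4435, 0.3479, 0.2023]
eef_rot: [-0.0, -0.016, 1.0, 0.0]
wrist_force: [1.6, -0.1, 0.2]
opening: 0.003
grasp_force: 0.0
```

```bash
python3 ball.py
python3 - <<'E'
from dock import *
c=wrist('w22.png'); P=pts(c);z=P[...,2];m=(c['pixels'].max(2)<70)&(z>.08)&(z<.13);m[330:]=0
n,l,s,_=cv2.connectedComponentsWithStats(m.astype(np.uint8))
for k in range(1,n):
    if s[k,4]>100: print(s[k],P[l==k].mean(0).round(3))
E
```

```text
[140 203   8  10  62] [0.581 0.357 0.108] 0.117
[0.4457736  0.34936491 0.20803959] [1.09563772 2.91971348 2.58450461]
[536 106  24  53 672] [0.379 0.539 0.089]
```

View pics/crop5.png

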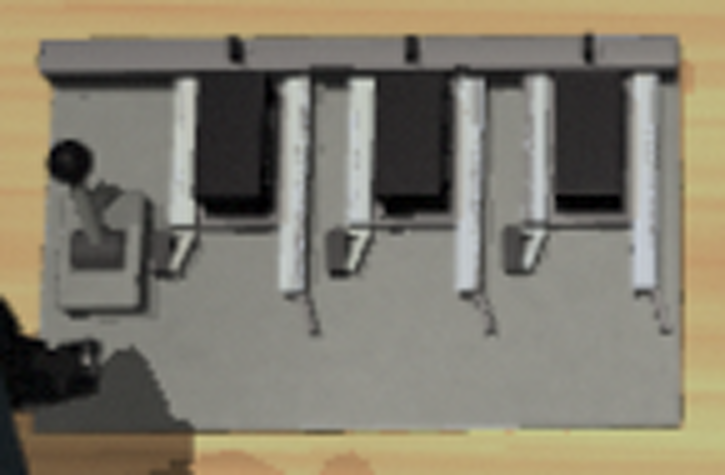

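The lever has gone over: the ball is now at (70,162) in the crop, about x 0.581 against 0.507 when off, so roughly 0.93 rad. It was hard on its end stop. The packs are unchanged and the arm is clear, so I hand in.

```bash
python3 -c "
from h import *
print(ctrl.hand_in())"
```

```text
the job is handed in; nothing more can be done
None
```

I've handed the job in: all three packs are latched in their bays, both caps (only two packs wore one) are in the crate, and the lever was thrown over last. The hand-in call gave no verdict, so this rests on my final camera check.

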